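# Free the locked centrifuge lid and hold it at its balance for a spring adjustment

### The arm

A 6-joint arm with a two-finger parallel gripper is mounted at the origin on the work surface. World frame = base frame: x ahead of the robot, y to its left, z up, the work surface at z = 0. Lengths are in mm, angles in rad, forces in N, time in s.
With the tool pointing down it reaches from about 250 to 850 mm from the base axis. Payload 12.5 kg.
Tool frame: the origin (TCP) lies at the very end of the fingers, on their centre line; the grasp point (between the pads) lies 19 mm behind it; z points along the fingers, y is the direction in which the jaws open and shut (so a half turn about z gives the same grasp; the last joint's range is limited). The gripper opens to 93 mm and grips with 3 to 60 N. Pads are 15 mm wide; open, the fingers measure 128 mm over their backs; the gripper's body (75 mm by 188 mm) begins 65 mm behind the grasp point.
Start: joints at [-1.223, 0.351, 1.652, -0, 1.139, -0.085], TCP at [230.694, -499.264, 218.633] pointing down, gripper open.
Joint ranges: [-2.75, 2.75], [-0.79, 2.1], [0.01, 2.65], [-1.57, 4.71], [0.07, 3.14], [-2.87, 2.87]. Speed limits (rad/s): [2.22, 2.22, 2.79, 3.14, 3.14, 3.14].

### API

Orientations are given as a unit quaternion [x, y, z, w].
In Python, from station import r gives the robot as it stands. The module is installed in compiled form; this text tells all that it offers.
- The arm moves only by the shell command python3 -m crank 'ROWS' [FORCE]. ROWS is JSON, a list of rows, each an object of numbers: "fingers": the closure in counts, from 0 (fully open) to 255 (shut); "tx", "ty", "tz": the shift along the tool's x, y, z scaled (see below); "wx", "wy", "wz": the turn, a rotation vector about the tool's x, y, z scaled (see below). A call has 1 to 20 rows; each row shifts and turns the pose as measured when the row begins, along the tool's axes as they then stand; what a row does not reach is not made up. The controller multiplies each number of a shift by 0.025 m and each number of a turn by 0.12 rad. A row lasts 1/12 s, in which the tool goes at most 41.7 mm and 7.16 degrees, less where a joint would pass 70% of its speed; a pose out of reach is approached as far as the arm can. A call with a number of a shift or a turn outside -1 to 1 is refused whole. A call with a gripper value outside its range is refused whole. The fingers move at their own pace and stop on an object; FORCE is the grip in N (left out, the last holds). Time passes only in rows, so rows that do not move let the fingers close. It gives the time, the measured TCP pose, the force and the opening at its end, in the units of the state.
- r.get_state(): the state, without advancing time (a new reading comes with each control period).
- r.camera(name): name is "scene" or "top"; returns (picture, depth): 480x640x3 uint8, blue, green, red; 480x640 float32, mm along the optical axis (not along the pixel's ray), 0 where there is no reading.
- r.camera_info(name): a dict with "intrinsics" (3x3 intrinsics, pixels), "view" (4x4, takes a point from world to camera coordinates). Camera axes: x right, y down, z forward; pixel columns grow to the right and rows downward; lengths in mm; the calibration is good to about 2 mm. A picture is of the moment at which its call begins. camera_info takes no time and is no camera call.
- r.hand_in(): hands the job in, once; it reports no verdict.
The state is a dict: "time_s": time; "joint_pos": joint angles; "dq": joint speeds; "joint_torque": joint torques, N m; "tcp_pos": TCP position; "tcp_rot": TCP orientation; "force": force on the tool from outside, world axes, zero at the start; "ft_torque": the same for the moment, N m; "gripper_width": opening from 0.0 (shut) to 1.0 (fully open).
Only numpy, scipy, OpenCV 4.12 (cv2) and the standard library are available. Lean on these libraries where they do the work, as an engineer would, in place of code of your own. Each camera call takes 0.05 s, during which the arm holds its last target.

### The job

The bench centrifuge is unplugged, so its lid is locked: take the red-handled release pin from the blue tool block, push it down the release hole until the lid pops up, and put the pin back in its block. Then lift the lid by its handle until it has gone past the point where the hinge spring takes over, ease it back until its weight has just come back into your hand, a few degrees below that balance point, and finish still holding it there by the handle, so that I can set the hinge spring. Do not let the lid drop, and leave the bottle, the tube rack and the tip box where they stand.

Things in the scene. Friction and masses are not known exactly. Their poses are not given: they have to be found in the camera images.
- centrifuge: Compact white bench centrifuge with a blue band, 262 mm deep (x), 220 mm wide (y); fixed to the bench. Origin on the bench under its middle, x towards its rear (hinge side, away from the robot), y to its left, z up. The grey control strip along its front (x -135 to -70 mm) lies 104 mm above the bench; the white lid behind it covers the chamber, its top 138 mm above the bench when locked.
- release_hole (a point): Centre of the mouth of the emergency release hole, a steel-lined round hole of 9 mm diameter with a funnel mouth of 16 mm, on the grey front strip at its right end, 104 mm above the bench, at (-102.5, -65) mm from the centrifuge's origin. It runs straight down. 32 mm below the mouth lies the sprung lock lever: pushed 7 mm down (about 5 to 10 N) it frees the lid; it meets its stop 13 mm down. Axes as the centrifuge's.
- pin_grip (a point): Middle of the grip of the release pin, a loose rod (50 g): round red plastic grip of 18 mm diameter and 60 mm length, below it a steel rod of 6 mm diameter and 70 mm length with a round end. Its tip lies 100 mm below this point along -z of the pin; the grip's lower shoulder lies 30 mm below this point.
- pin_tip (a point): Tip of the release pin's steel rod, 100 mm below the middle of its grip.
- block_hole (a point): Centre of the mouth of the hole in the blue tool block where the pin stands: 12 mm diameter, 76 mm deep, straight down, 82 mm above the bench. The block is fixed, 120 mm (x) by 50 mm (y) by 82 mm; the hole is 30 mm from its middle towards its -x end. At rest the pin's shoulder sits on the block, so that the middle of the grip is 30 mm above this point. Two stubs 12 mm high stand at the other end, 70 mm from the hole. Axes: x along the block, z up.
- lid (a joint): Opening angle of the lid about its hinge at the rear, rad: 0 locked shut, about 0.1 popped up and resting on its spring plunger, 1.25 fully open at its stop. The lid weighs 0.9 kg, largely carried by a hinge spring. Balance point at 0.95: below it the lid falls shut (about 2.3 N at the handle when nearly shut, 0.5 N at 0.8), above it the spring carries it open to the stop.
- lid_handle (a point): Middle of the bar of the lid's steel bow handle: a round bar of 12 mm diameter, 98 mm clear between its posts, parallel to the hinge (along y), its centre 38 mm above the lid's top near the front edge. It lies 145 mm in front of and 64 mm above the hinge axis when the lid is shut, and turns with the lid. Axes turn with the lid: x towards the hinge, z square to the lid's top.
- lid_hinge (a point): Middle of the lid's hinge axis, 112 mm above the bench at the rear of the centrifuge, at x = +100 mm from its origin; the axis runs along y. Does not turn with the lid.
- reagent_bottle: Amber bottle with black cap, 68 mm diameter, 145 mm high, loose; origin under its middle. To be left alone.
- tube_rack: Blue rack with capped tubes, 75 x 125 mm, 78 mm high, loose; origin under its middle. To be left alone.
- tip_box: Yellow pipette tip box with pale lid, 85 x 115 mm, 60 mm high, loose; origin under its middle. To be left alone.
Not all that is in view belongs to the job. Of the things like the part that bears pin_grip, leave any that is yellow; of the rest the smaller one is meant.

How it is judged:
By the outcome, as a careful person would: the job done as asked, in the order asked, and still so for the second after the job is handed in, while the arm keeps its last pose, push and grip.
It also fails if it takes over 66 s, if anything falls off the work surface, if the arm or the gripper's body presses on something with over 40 N, if the wrist force passes 120 N, or if a joint passes its speed limit or range.

## Working session

There is one attempt and no reset: what is moved stays moved. The work goes in short steps, Python scripts to look and compute and a shell command to move; the robot and the scene stay as the last step left them, time stands still between calls to the robot, and variables do not carry over. Pictures are saved under pics/ and viewed, and the job is handed in when it is done.

```bash
mkdir -p pics; ls
python3 - <<'E'
from station import r
import cv2
s=r.get_state()
for k,v in s.items(): print(k,v)
for n in("scene","top"):
    p,d=r.camera(n); cv2.imwrite(f"pics/{n}0.png",p)
    i=r.camera_info(n); print(n,i)
    import numpy as np; np.savez(f"{n}0.npz",p=p,d=d,K=i["intrinsics"],V=i["view"])
E
```

```text
pics
time_s 0.0
joint_pos [-1.22259392e+00  3.51246348e-01  1.65241692e+00 -3.90397874e-06
  1.13911944e+00 -8.46018498e-02]
dq [ 0.00031847  0.00053345 -0.00087243 -0.00034595 -0.00036096 -0.00035647]
joint_torque [-4.77244230e-04 -4.97334623e+01 -2.85259849e+01  6.99000712e-02
  2.57732224e-02 -1.09115872e-04]
tcp_pos [ 230.58229542 -498.94831197  218.09862507]
tcp_rot [ 9.76675945e-01  2.14717827e-01 -7.99546496e-05 -5.89631218e-04]
force [-0.39173181  0.09443606  0.29969919]
ft_torque [ 0.01833614  0.0276912  -0.00741944]
gripper_width 0.9985715813509284
scene {'intrinsics': array([[556.03734541,   0.        , 326.44715471],
       [  0.        , 556.03734541, 239.78586358],
       [  0.        ,   0.        ,   1.        ]]), 'view': array([[-5.16045793e-01,  8.56332147e-01,  1.97988023e-02,
         2.64753872e+02],
       [ 4.68725245e-01,  3.01660331e-01, -8.30239537e-01,
        -1.64334067e+02],
       [-7.16933319e-01, -4.19161422e-01, -5.57055040e-01,
         1.72514935e+03],
       [ 0.00000000e+00,  0.00000000e+00,  0.00000000e+00,
         1.00000000e+00]])}
top {'intrinsics': array([[587.36019964,   0.        , 313.58565202],
       [  0.        , 587.36019964, 232.00178002],
       [  0.        ,   0.        ,   1.        ]]), 'view': array([[ 2.73597793e-02, -9.99609117e-01,  5.74943569e-03,
         3.93700689e+00],
       [-9.94422999e-01, -2.78029770e-02, -1.01734423e-01,
         5.67110990e+02],
       [ 1.01854508e-01, -2.93393972e-03, -9.94794979e-01,
         1.56809709e+03],
       [ 0.00000000e+00,  0.00000000e+00,  0.00000000e+00,
         1.00000000e+00]])}
```

View pics/scene0.png

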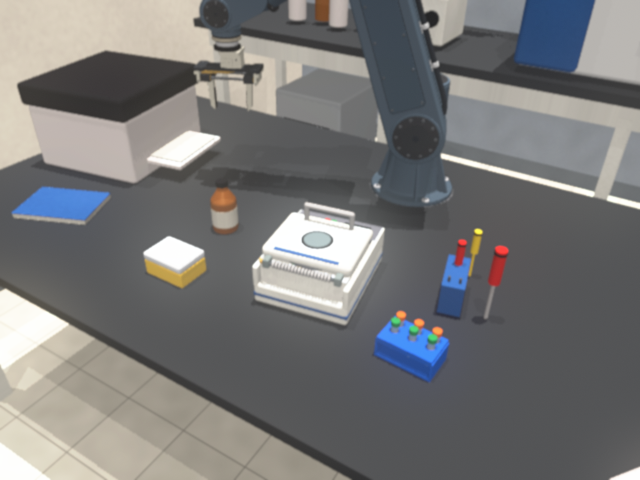

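View pics/top0.png

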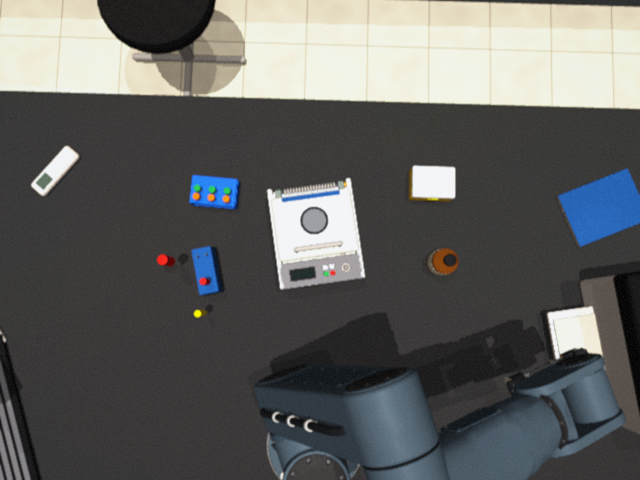

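The first pictures show three pin-like things in the top view: red in the blue block (204,281), a larger red one standing at (162,259) and a yellow one at (198,313). The smaller red one, standing in the blue block, fits the description. I'll confirm it in a crop.

```bash
cat > h.py <<'E'
import numpy as np,cv2
def load(n):
    z=np.load(n); return z['p'],z['d'],z['K'],z['V']
def ray(K,V,u,v):
    R=V[:3,:3];t=V[:3,3]
    d=R.T@np.linalg.inv(K)@np.array([u,v,1.]);return -R.T@t,d
def plane(K,V,u,v,z):
    c,d=ray(K,V,u,v);return c+d*(z-c[2])/d[2]
def proj(K,V,p):
    q=V[:3,:3]@np.asarray(p,float)+V[:3,3];q=K@q;return q[:2]/q[2]
def tri(a,b):
    (c1,d1),(c2,d2)=a,b
    d1=d1/np.linalg.norm(d1);d2=d2/np.linalg.norm(d2)
    s=np.linalg.lstsq(np.c_[d1,-d2],c2-c1,rcond=None)[0]
    p,q=c1+s[0]*d1,c2+s[1]*d2
    return (p+q)/2,np.linalg.norm(p-q)
def cloud(d,K,V):
    v,u=np.mgrid[:480,:640];P=np.stack([(u-K[0,2])/K[0,0]*d,(v-K[1,2])/K[1,1]*d,d],-1)
    return (P-V[:3,3])@V[:3,:3]
E
python3 - <<'E'
from h import *
p,d,K,V=load('top0.npz')
a=cv2.resize(p[235:330,140:235],None,fx=4,fy=4,interpolation=cv2.INTER_CUBIC)
b=cv2.resize(p[175:295,260:370],None,fx=3.5,fy=3.5,interpolation=cv2.INTER_CUBIC)[:420,:400]
b=cv2.copyMakeBorder(b,0,420-b.shape[0],0,0,0);a=cv2.copyMakeBorder(a,0,420-a.shape[0],0,0,0)
cv2.imwrite('pics/crop1.png',np.hstack([a,b]))
p2,d2,K2,V2=load('scene0.npz')
cv2.imwrite('pics/crop2.png',cv2.resize(p2[200:330,380:530],None,fx=4.5,fy=4.5,interpolation=cv2.INTER_CUBIC))
C=cloud(d,K,V);hs=cv2.cvtColor(p,cv2.COLOR_BGR2HSV)
for u,v in [(204,281),(162,259),(198,313),(205,262),(314,220),(345,267),(318,247),(214,193),(433,180),(444,262)]: print(u,v,C[v,u].round(1))
E
```

```text
204 281 [424.4 291.1 139.1]
162 259 [474.2 386.7 188. ]
198 313 [344.  305.  125.3]
205 262 [474.6 300.8  83.8]
314 220 [586.3  19.7 137.7]
345 267 [472.3 -65.5  70.6]
318 247 [514.9   8.2 176.5]
214 193 [662.2 290.5  54.3]
433 180 [ 713.3 -297.9   60. ]
444 262 [ 488.7 -310.7  139.2]
```

View pics/crop1.png

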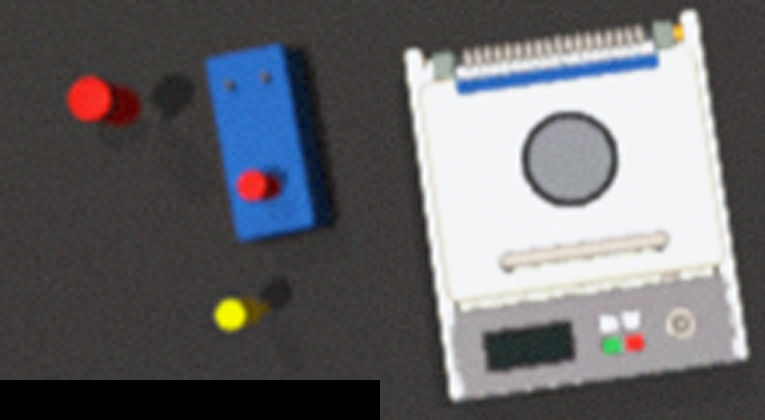

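View pics/crop2.png

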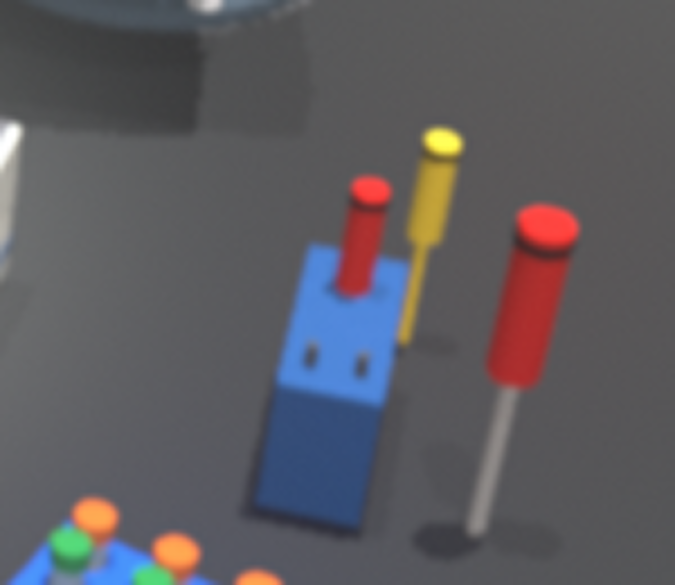

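The crop confirms it: the small red grip at top pixel (204,281) stands in the blue block. The release hole ring is at about top pixel (345,267). Next I measure positions.

Run:
```python
from h import *
T=load('top0.npz');S=load('scene0.npz')
p,d,K,V=T;C=cloud(d,K,V);hs=cv2.cvtColor(p,cv2.COLOR_BGR2HSV).astype(int)
def cen(m,w):
    m=m&w;v,u=np.nonzero(m);return u.mean(),v.mean(),m.sum()
# red top: bright
v,u=np.mgrid[:480,:640]
red=((hs[...,0]<8)|(hs[...,0]>172))&(hs[...,1]>150)
w=(abs(u-206)<12)&(abs(v-281)<10)
print(p[276:287,196:216,2]*red[276:287,196:216])
m=red&w&(hs[...,2]>200);c=cen(m,w);print(c,plane(K,V,c[0],c[1],142))
# block top rect
blue=(hs[...,0]>100)&(hs[...,0]<125)&(hs[...,1]>150)&(abs(u-206)<25)&(abs(v-270)<32)&(abs(C[...,2]-82)<8)
pts=C[blue][:,:2].astype(np.float32);print('block',cv2.minAreaRect(pts),blue.sum())
lid=(abs(C[...,2]-138)<4)&(u>255)&(u<375)&(v>170)&(v<300)
print('lid',cv2.minAreaRect(C[lid][:,:2].astype(np.float32)),lid.sum())
st=(abs(C[...,2]-104)<6)&(u>255)&(u<375)&(v>170)&(v<300)&(hs[...,1]<60)
bo=(C[...,2]>60)&(u>255)&(u<375)&(v>170)&(v<300)
print('body',cv2.minAreaRect(C[bo][:,:2].astype(np.float32)))
ha=(abs(C[...,2]-180)<9)&(u>255)&(u<375)&(v>170)&(v<300)
q=C[ha];print('handle',cv2.minAreaRect(q[:,:2].astype(np.float32)),ha.sum(),q.mean(0))
# hole ring
g=p[255:280,330:360].max(-1);print(g[4:20,6:24])
```

```text
[[  0   0   0   0   0   0   0   0   0   0   0   0   0   0   0   0   0   0
    0   0]
 [  0   0   0   0   0   0   0   0   0   0   0   0   0   0   0   0   0   0
    0   0]
 [  0   0   0   0   0   0 221 221 205   0   0   0   0   0   0   0   0   0
    0   0]
 [  0   0   0   0   0 243 246 248 243 216 124  80   0   0   0   0   0   0
    0   0]
 [  0   0   0   0 240 247 246 246 247 242 155  91  83   0   0   0   0   0
    0   0]
 [  0   0   0   0 242 247 245 244 248 243 158  87  83   0   0   0   0   0
    0   0]
 [  0   0   0   0 240 246 247 246 247 233 140  81  86   0   0   0   0   0
    0   0]
 [  0   0   0   0   0 243 246 247 241 194 114  83   0   0   0   0   0   0
    0   0]
 [  0   0   0   0   0   0 208 209 187   0   0   0   0   0   0   0   0   0
    0   0]
 [  0   0   0   0   0   0   0   0   0   0   0   0   0   0   0   0   0   0
    0   0]
 [  0   0   0   0   0   0   0   0   0   0   0   0   0   0   0   0   0   0
    0   0]]
(np.float64(202.625), np.float64(280.84375), np.int64(32)) [424.68395651 294.0458567  142.        ]
block ((452.69024658203125, 301.38690185546875), (120.6480560302
[... 920 characters left out ...]
201 187 172 162 168 164]
 [169 169 169 167 164 178 216 189 158 168 175 178 188 200 169 161 164 164]
 [169 172 163 166 166 182 222 185 155 185 195 170 189 212 176 157 168 168]
 [169 163 163 166 169 185 226 199 163 170 177 166 195 208 172 164 166 165]
 [165 165 172 167 165 180 216 212 185 170 171 186 207 198 175 169 166 169]
 [168 168 165 172 168 173 190 202 193 194 204 205 206 185 165 167 171 169]
 [164 168 168 167 163 169 167 169 176 195 199 193 189 172 171 166 165 163]
 [166 167 168 167 166 168 166 168 166 173 171 173 171 166 161 166 162 167]
 [168 164 169 168 170 163 162 167 166 164 165 167 167 165 169 166 163 166]
 [169 167 165 164 165 170 166 167 165 167 168 166 167 167 162 169 166 168]]
```

Confirmed: the small red pin is in the block. Block yaw is about 13.8°, centrifuge yaw about 9.6°. I cross-check with the scene camera and write a helper that works out the shift in row units.

```bash
cat >> h.py <<'E'
from scipy.spatial.transform import Rotation as Ro
def go(x,y,z,heading=None,s=None,tilt=0):
    """shift (row units, tool axes now) and turn (row units) to TCP target; heading deg of tool x; tilt deg about tool x"""
    if s is None:
        from station import r; s=r.get_state()
    R=Ro.from_quat(s['tcp_rot']);p=np.array(s['tcp_pos'])
    sh=R.inv().apply(np.array([x,y,z])-p)/25
    out=f"t={s['time_s']:.2f} tcp={p.round(1)} F={np.round(s['force'],2)} w={s['gripper_width']*93:.1f} head={np.degrees(np.arctan2(*R.as_matrix()[[1,0],0])):.2f} toolz={R.as_matrix()[:,2].round(3)}\n shift units {sh.round(3)}"
    if heading is not None:
        h=np.radians(heading);X=np.array([np.cos(h),np.sin(h),0]);Z=np.array([0,0,-1.]);Y=np.cross(Z,X)
        Rt=Ro.from_matrix(np.c_[X,Y,Z])*Ro.from_rotvec([np.radians(tilt),0,0])
        out+=f" turn units {((R.inv()*Rt).as_rotvec()/0.12).round(3)}"
    print(out)
E
python3 - <<'E'
from h import *
T=load('top0.npz');S=load('scene0.npz')
print('hole',plane(T[2],T[3],345.6,267.1,104))
p,d,K,V=S;hs=cv2.cvtColor(p,cv2.COLOR_BGR2HSV).astype(int);v,u=np.mgrid[:480,:640]
m=((hs[...,0]<8)|(hs[...,0]>172))&(hs[...,1]>120)&(hs[...,2]>215)&(abs(u-462)<9)&(abs(v-243)<8)
print(m.sum(),u[m].mean(),v[m].mean(),plane(K,V,u[m].mean(),v[m].mean(),142))
for q in [(424.5,294,142),(515.9,8.4,176)]: print(proj(K,V,q))
go(424.5,294,215,13.8)
E
python3 -m crank '[{"tx":0.79,"ty":-1,"fingers":90},{"tx":0.79,"ty":-1,"fingers":90}]' 20
```

```text
hole [470.56787495 -65.06949233 104.        ]
30 462.06666666666666 241.83333333333334 [424.54388043 290.8078546  142.        ]
[463.46984198 242.26557109]
[330.5290525  210.46680069]
t=0.10 tcp=[ 230.6 -499.   218.2] F=[ 0.68 -0.33  0.35] w=93.0 head=24.80 toolz=[-0.     0.001 -1.   ]
 shift units [ 20.345 -25.542   0.154] turn units [-0.008  0.     1.6  ]schema error: expected keys fingers, tx, ty, tz, wx, wy, wz
```

```bash
python3 -m crank '[{"tx":0.79,"ty":-1,"tz":0,"wx":0,"wy":0,"wz":0,"fingers":90},{"tx":0.79,"ty":-1,"tz":0,"wx":0,"wy":0,"wz":0,"fingers":90},{"tx":0.79,"ty":-1,"tz":0,"wx":0,"wy":0,"wz":0,"fingers":90}]' 20; python3 -c "
from h import *
go(424.5,293.7,215,13.8)"
```

```text
time_s: 0.35
tcp_pos: [252.0, -407.0, 216.6]
tcp_rot: [0.977, 0.213, -0.0, -0.001]
force: [-0.2, -0.1, 0.1]
gripper_width: 0.835
t=0.35 tcp=[ 252.  -407.   216.6] F=[-0.24 -0.06  0.09] w=77.6 head=24.54 toolz=[-0.001  0.001 -1.   ]
 shift units [ 17.917 -22.629   0.091] turn units [-0.013  0.005  1.562]
```

```bash
python3 -m crank '[{"tx":0.79,"ty":-1,"tz":0,"wx":0,"wy":0,"wz":0,"fingers":90},{"tx":0.79,"ty":-1,"tz":0,"wx":0,"wy":0,"wz":0,"fingers":90},{"tx":0.79,"ty":-1,"tz":0,"wx":0,"wy":0,"wz":0,"fingers":90},{"tx":0.79,"ty":-1,"tz":0,"wx":0,"wy":0,"wz":0,"fingers":90},{"tx":0.79,"ty":-1,"tz":0,"wx":0,"wy":0,"wz":0,"fingers":90},{"tx":0.79,"ty":-1,"tz":0,"wx":0,"wy":0,"wz":0,"fingers":90},{"tx":0.79,"ty":-1,"tz":0,"wx":0,"wy":0,"wz":0,"fingers":90},{"tx":0.79,"ty":-1,"tz":0,"wx":0,"wy":0,"wz":0,"fingers":90},{"tx":0.79,"ty":-1,"tz":0,"wx":0,"wy":0,"wz":0,"fingers":90},{"tx":0.79,"ty":-1,"tz":0,"wx":0,"wy":0,"wz":0,"fingers":90},{"tx":0.79,"ty":-1,"tz":0,"wx":0,"wy":0,"wz":0,"fingers":90},{"tx":0.79,"ty":-1,"tz":0,"wx":0,"wy":0,"wz":0,"fingers":90},{"tx":0.79,"ty":-1,"tz":0,"wx":0,"wy":0,"wz":0,"fingers":90},{"tx":0.79,"ty":-1,"tz":0,"wx":0,"wy":0,"wz":0,"fingers":90},{"tx":0.79,"ty":-1,"tz":0,"wx":0,"wy":0,"wz":0,"fingers":90},{"tx":0.79,"ty":-1,"tz":0,"wx":0,"wy":0,"wz":0,"fingers":90},{"tx":0.79,"ty":-1,"tz":0,"wx":0,"wy":0,"wz":0,"fingers":90},{"tx":0.79,"ty":-1,"tz":0,"wx":0,"wy":0,"wz":0,"fingers":90}]' ; python3 -c "
from h import *
go(424.5,293.7,215,13.8)"
```

```text
time_s: 1.85
tcp_pos: [387.7, 179.5, 216.3]
tcp_rot: [0.978, 0.211, -0.0, -0.002]
force: [0.7, -0.9, 1.3]
gripper_width: 0.648
t=1.85 tcp=[387.7 179.5 216.3] F=[ 0.74 -0.85  1.32] w=60.2 head=24.31 toolz=[-0.002  0.004 -1.   ]
 shift units [ 3.222 -3.556  0.066] turn units [-0.032  0.004  1.529]
```

```bash
python3 -m crank '[{"tx":0.8,"ty":-0.9,"tz":0,"wx":0,"wy":0,"wz":0,"fingers":90},{"tx":0.8,"ty":-0.9,"tz":0,"wx":0,"wy":0,"wz":0,"fingers":90},{"tx":0.8,"ty":-0.9,"tz":0,"wx":0,"wy":0,"wz":0,"fingers":90},{"tx":0.5,"ty":-0.5,"tz":0,"wx":0,"wy":0,"wz":0,"fingers":90},{"tx":0.0,"ty":0,"tz":0,"wx":0,"wy":0,"wz":1,"fingers":90},{"tx":0,"ty":0,"tz":0,"wx":0,"wy":0,"wz":0.53,"fingers":90},{"tx":0,"ty":0,"tz":0,"wx":0,"wy":0,"wz":0,"fingers":90}]' ; python3 -c "
from h import *
go(424.5,293.7,160,13.8)"
```

```text
time_s: 2.43
tcp_pos: [420.4, 294.4, 214.0]
tcp_rot: [0.993, 0.12, -0.002, -0.002]
force: [-0.3, -0.3, 0.2]
gripper_width: 0.649
t=2.43 tcp=[420.4 294.4 214. ] F=[-0.27 -0.33  0.24] w=60.4 head=13.79 toolz=[-0.005  0.003 -1.   ]
 shift units [0.159 0.074 2.16 ] turn units [-0.031  0.034 -0.002]
```

```bash
python3 -m crank '[{"tx":0.16,"ty":0.07,"tz":0.7,"wx":-0.03,"wy":0.03,"wz":0,"fingers":90},{"tx":0,"ty":0,"tz":0.7,"wx":0,"wy":0,"wz":0,"fingers":90},{"tx":0,"ty":0,"tz":0.7,"wx":0,"wy":0,"wz":0,"fingers":90},{"tx":0,"ty":0,"tz":0,"wx":0,"wy":0,"wz":0,"fingers":90}]'
python3 - <<'E'
from h import *
from station import r
go(424.5,293.7,95,13.8)
a,_=r.camera('top');b,_=r.camera('scene')
cv2.imwrite('pics/c3.png',np.hstack([cv2.resize(a[225:325,150:250],None,fx=4,fy=4),cv2.resize(b[190:290,410:510],None,fx=4,fy=4)]))
E
```

```text
time_s: 2.77
tcp_pos: [424.8, 293.4, 160.1]
tcp_rot: [0.992, 0.124, 0.0, -0.0]
force: [-0.3, -1.0, -0.6]
gripper_width: 0.645
t=2.77 tcp=[424.8 293.4 160.1] F=[-0.32 -0.97 -0.65] w=60.0 head=14.27 toolz=[ 0.001  0.    -1.   ]
 shift units [-0.013 -0.014  2.602] turn units [-0.001 -0.007  0.068]
```

View pics/c3.png

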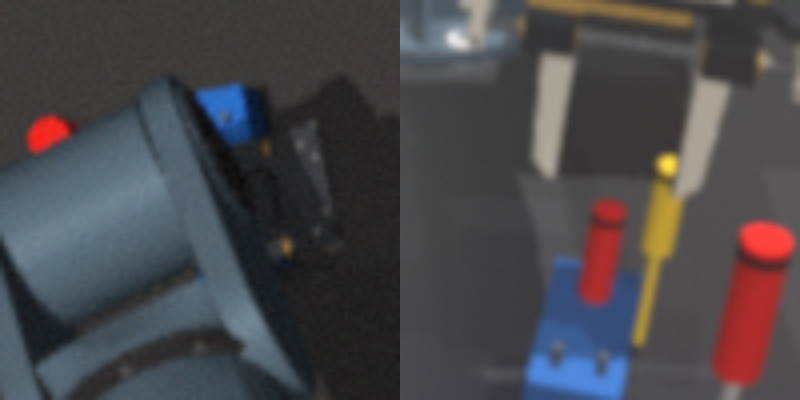

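The scene crop shows the red pin (crop 605,210) between the open fingers, whose tips are at crop (545,175) and (690,190). The top view is blocked by the wrist. I go down and close.

```bash
python3 -m crank '[{"tx":0,"ty":0,"tz":0.7,"wx":0,"wy":0,"wz":0.07,"fingers":90},{"tx":0,"ty":0,"tz":0.7,"wx":0,"wy":0,"wz":0,"fingers":90},{"tx":0,"ty":0,"tz":0.7,"wx":0,"wy":0,"wz":0,"fingers":90},{"tx":0,"ty":0,"tz":0.5,"wx":0,"wy":0,"wz":0,"fingers":90},{"tx":0,"ty":0,"tz":0,"wx":0,"wy":0,"wz":0,"fingers":90}]' ; python3 -m crank '[{"tx":0,"ty":0,"tz":0,"wx":0,"wy":0,"wz":0,"fingers":160},{"tx":0,"ty":0,"tz":0,"wx":0,"wy":0,"wz":0,"fingers":200},{"tx":0,"ty":0,"tz":0,"wx":0,"wy":0,"wz":0,"fingers":255},{"tx":0,"ty":0,"tz":0,"wx":0,"wy":0,"wz":0,"fingers":255},{"tx":0,"ty":0,"tz":0,"wx":0,"wy":0,"wz":0,"fingers":255},{"tx":0,"ty":0,"tz":0,"wx":0,"wy":0,"wz":0,"fingers":255},{"tx":0,"ty":0,"tz":0,"wx":0,"wy":0,"wz":0,"fingers":255},{"tx":0,"ty":0,"tz":0,"wx":0,"wy":0,"wz":0,"fingers":255}]' 20; python3 -c "
from h import *
go(424.5,293.7,93,13.8)"
```

```text
time_s: 3.28
tcp_pos: [430.1, 295.9, 102.8]
tcp_rot: [0.993, 0.121, 0.007, -0.003]
force: [-0.7, -0.0, 0.4]
gripper_width: 0.649
time_s: 3.95
tcp_pos: [432.8, 297.3, 109.2]
tcp_rot: [0.992, 0.122, 0.011, -0.004]
force: [-0.3, 0.4, -1.6]
gripper_width: 0.181
t=3.95 tcp=[432.8 297.3 109.2] F=[-0.31  0.41 -1.58] w=16.8 head=14.03 toolz=[ 0.021  0.012 -1.   ]
 shift units [-0.369  0.063  0.638] turn units [-0.052 -0.189  0.034]
```

```bash
python3 -c "
from h import *
from station import r
s=r.get_state();print(s['joint_pos'].round(3),s['dq'].round(3),s['joint_torque'].round(1))"
python3 -m crank '[{"tx":0,"ty":0,"tz":0,"wx":0,"wy":0,"wz":0,"fingers":255},{"tx":0,"ty":0,"tz":0,"wx":0,"wy":0,"wz":0,"fingers":255}]'
python3 - <<'E'
from h import *
from station import r
go(424.5,293.7,93,13.8)
s=r.get_state();print(s['joint_pos'].round(3),s['dq'].round(3))
b,_=r.camera('scene')
s=r.get_state();print(s['joint_pos'].round(3),s['dq'].round(3),s['tcp_pos'])
cv2.imwrite('pics/c4.png',cv2.resize(b[170:300,400:530],None,fx=4.5,fy=4.5))
E
```

```text
[ 0.513  0.44   1.83  -0.     0.848  1.839] [-0.    -0.002 -0.001  0.001  0.003  0.   ] [ -0.  -50.  -23.6  -0.   -0.2  -0. ]
time_s: 4.12
tcp_pos: [432.7, 297.3, 109.1]
tcp_rot: [0.992, 0.122, 0.011, -0.004]
force: [0.5, -0.2, -1.2]
gripper_width: 0.188
t=4.12 tcp=[432.7 297.3 109.1] F=[ 0.5  -0.22 -1.22] w=17.5 head=14.04 toolz=[ 0.02   0.011 -1.   ]
 shift units [-0.365  0.063  0.638] turn units [-0.052 -0.187  0.035]
[ 0.513  0.44   1.83  -0.     0.848  1.839] [ 0.     0.     0.001 -0.001  0.     0.   ]
[0.513 0.44  1.83  0.    0.848 1.839] [-0.    -0.001  0.001  0.002 -0.001 -0.002] [432.64313922 297.22523749 109.11391365]
```

View pics/c4.png

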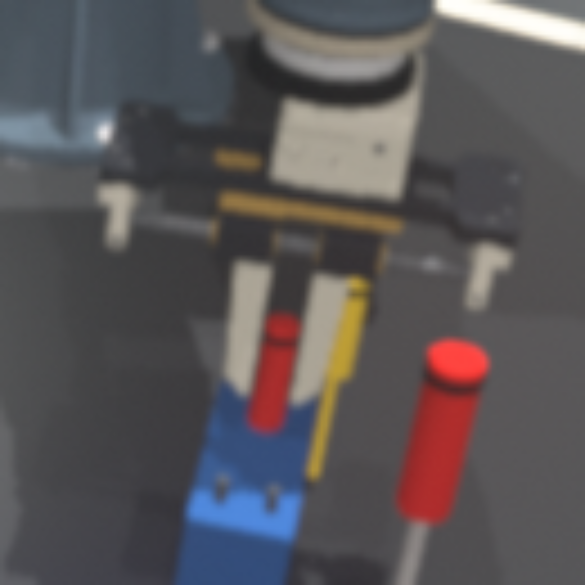

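The scene crop shows the fingers on the pin, but the tool has drifted about 8 mm in x and sits high. I open, correct and grasp again.

```bash
python3 -m crank '[{"tx":0,"ty":0,"tz":0,"wx":0,"wy":0,"wz":0,"fingers":150},{"tx":0,"ty":0,"tz":0,"wx":0,"wy":0,"wz":0,"fingers":150},{"tx":0,"ty":0,"tz":0,"wx":0,"wy":0,"wz":0,"fingers":150},{"tx":0,"ty":0,"tz":0,"wx":0,"wy":0,"wz":0,"fingers":150}]'; python3 -c "
from h import *
go(424.5,293.7,95,13.8)"
python3 -m crank '[{"tx":-0.36,"ty":0.06,"tz":0.3,"wx":-0.05,"wy":-0.19,"wz":0.03,"fingers":150}]'; python3 -c "
from h import *
go(424.5,293.7,95,13.8)"
python3 -m crank '[{"tx":0,"ty":0,"tz":0,"wx":0,"wy":0,"wz":0,"fingers":150}]'; python3 -c "
from h import *
go(424.5,293.7,95,13.8)"
```

```text
time_s: 4.5
tcp_pos: [432.6, 297.2, 109.0]
tcp_rot: [0.992, 0.122, 0.011, -0.004]
force: [0.2, -0.4, -0.0]
gripper_width: 0.395
t=4.50 tcp=[432.6 297.2 109. ] F=[ 0.15 -0.39 -0.05] w=36.8 head=14.03 toolz=[ 0.02   0.011 -1.   ]
 shift units [-0.361  0.061  0.552] turn units [-0.051 -0.185  0.034]
time_s: 4.58
tcp_pos: [425.3, 294.1, 102.2]
tcp_rot: [0.993, 0.12, 0.001, -0.0]
force: [0.4, -0.3, 0.4]
gripper_width: 0.412
t=4.58 tcp=[425.3 294.1 102.2] F=[ 0.37 -0.34  0.35] w=38.3 head=13.82 toolz=[ 0.002  0.001 -1.   ]
 shift units [-0.037  0.009  0.286] turn units [-0.007 -0.015  0.003]
time_s: 4.67
tcp_pos: [423.7, 293.3, 100.7]
tcp_rot: [0.993, 0.12, -0.001, 0.0]
force: [-0.1, -0.4, 0.0]
gripper_width: 0.409
t=4.67 tcp=[423.7 293.3 100.7] F=[-0.07 -0.37  0.03] w=38.0 head=13.81 toolz=[-0.002 -0.001 -1.   ]
 shift units [ 0.036 -0.006  0.23 ] turn units [0.003 0.021 0.001]
```

```bash
python3 -m crank '[{"tx":0.03,"ty":0,"tz":0.2,"wx":0,"wy":0,"wz":0,"fingers":150},{"tx":0,"ty":0,"tz":0,"wx":0,"wy":0,"wz":0,"fingers":150},{"tx":0,"ty":0,"tz":0,"wx":0,"wy":0,"wz":0,"fingers":150}]'; python3 -c "
from h import *
go(424.5,293.7,95,13.8)"
```

```text
time_s: 4.92
tcp_pos: [424.0, 293.3, 94.6]
tcp_rot: [0.993, 0.12, -0.002, 0.001]
force: [-0.4, 0.5, -0.1]
gripper_width: 0.412
t=4.92 tcp=[424.  293.3  94.6] F=[-0.38  0.49 -0.09] w=38.3 head=13.81 toolz=[-0.004 -0.002 -1.   ]
 shift units [ 0.024 -0.01  -0.017] turn units [0.006 0.033 0.001]
```

```bash
python3 -m crank '[{"tx":0.01,"ty":0,"tz":0,"wx":0,"wy":0.02,"wz":0,"fingers":255},{"tx":0,"ty":0,"tz":0,"wx":0,"wy":0,"wz":0,"fingers":255},{"tx":0,"ty":0,"tz":0,"wx":0,"wy":0,"wz":0,"fingers":255},{"tx":0,"ty":0,"tz":0,"wx":0,"wy":0,"wz":0,"fingers":255},{"tx":0,"ty":0,"tz":0,"wx":0,"wy":0,"wz":0,"fingers":255},{"tx":0,"ty":0,"tz":0,"wx":0,"wy":0,"wz":0,"fingers":255}]' 35
python3 - <<'E'
from h import *
go(424.5,293.7,180,13.8)
E
```

```text
time_s: 5.42
tcp_pos: [424.5, 293.5, 94.7]
tcp_rot: [0.993, 0.12, -0.0, 0.0]
force: [0.0, 0.8, -0.2]
gripper_width: 0.188
t=5.42 tcp=[424.5 293.5  94.7] F=[ 0.03  0.84 -0.2 ] w=17.5 head=13.81 toolz=[-0.001 -0.001 -1.   ]
 shift units [ 1.000e-03 -5.000e-03 -3.412e+00] turn units [0.005 0.007 0.002]
```

```bash
python3 -m crank '[{"tx":0,"ty":0,"tz":-0.3,"wx":0,"wy":0,"wz":0,"fingers":255},{"tx":0,"ty":0,"tz":-0.6,"wx":0,"wy":0,"wz":0,"fingers":255},{"tx":0,"ty":0,"tz":-0.6,"wx":0,"wy":0,"wz":0,"fingers":255}]'
python3 - <<'E'
from h import *
go(424.5,293.7,235,13.8)
E
```

```text
time_s: 5.67
tcp_pos: [423.0, 292.7, 131.6]
tcp_rot: [0.993, 0.12, -0.003, 0.001]
force: [0.1, -0.1, -1.6]
gripper_width: 0.191
t=5.67 tcp=[423.  292.7 131.6] F=[ 0.05 -0.14 -1.6 ] w=17.8 head=13.81 toolz=[-0.005 -0.004 -1.   ]
 shift units [ 0.042 -0.018 -4.137] turn units [0.018 0.051 0.001]
```

```bash
python3 -m crank '[{"tx":0.05,"ty":-0.02,"tz":-0.6,"wx":0.02,"wy":0.05,"wz":0,"fingers":255},{"tx":0,"ty":0,"tz":-0.6,"wx":0,"wy":0.02,"wz":0,"fingers":255},{"tx":0,"ty":0,"tz":-0.7,"wx":0,"wy":0.02,"wz":0,"fingers":255},{"tx":0,"ty":0,"tz":-0.7,"wx":0,"wy":0.02,"wz":0,"fingers":255},{"tx":0,"ty":0,"tz":-0.7,"wx":0,"wy":0,"wz":0,"fingers":255},{"tx":0,"ty":0,"tz":-0.7,"wx":0,"wy":0,"wz":0,"fingers":255},{"tx":0,"ty":0,"tz":0,"wx":0,"wy":0,"wz":0,"fingers":255},{"tx":0,"ty":0,"tz":0,"wx":0,"wy":0,"wz":0,"fingers":255}]'
python3 - <<'E'
from h import *
from station import r
go(470.4,-65.2,235,9.6)
b,_=r.camera('scene');cv2.imwrite('pics/c5.png',cv2.resize(b[140:300,380:540],None,fx=3.5,fy=3.5))
E
```

```text
time_s: 6.33
tcp_pos: [423.9, 293.4, 243.2]
tcp_rot: [0.993, 0.12, 0.007, -0.002]
force: [0.2, -0.0, -0.8]
gripper_width: 0.185
t=6.33 tcp=[423.9 293.4 243.2] F=[ 0.22 -0.04 -0.78] w=17.2 head=13.81 toolz=[ 0.013  0.005 -1.   ]
 shift units [-1.622 14.375  0.279] turn units [-0.02  -0.111  0.612]
```

View pics/c5.png

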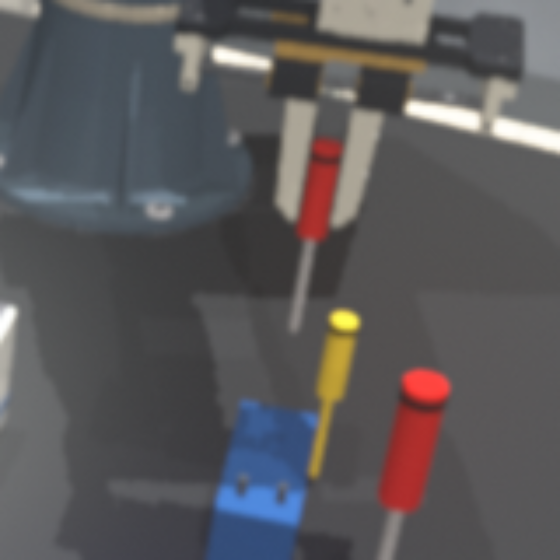

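The pin is held straight between the fingers (crop 320,190), its rod clear of the block. I carry it towards the release hole.

```bash
python3 -m crank '[{"tx":-0.1,"ty":0.6,"tz":0,"wx":0,"wy":-0.1,"wz":0.05,"fingers":255},{"tx":-0.12,"ty":1,"tz":0,"wx":0,"wy":0,"wz":0.05,"fingers":255},{"tx":-0.12,"ty":1,"tz":0,"wx":0,"wy":0,"wz":0.05,"fingers":255},{"tx":-0.12,"ty":1,"tz":0,"wx":0,"wy":0,"wz":0.05,"fingers":255},{"tx":-0.12,"ty":1,"tz":0,"wx":0,"wy":0,"wz":0.05,"fingers":255},{"tx":-0.12,"ty":1,"tz":0,"wx":0,"wy":0,"wz":0.05,"fingers":255},{"tx":-0.12,"ty":1,"tz":0,"wx":0,"wy":0,"wz":0.05,"fingers":255},{"tx":-0.12,"ty":1,"tz":0,"wx":0,"wy":0,"wz":0.05,"fingers":255},{"tx":-0.12,"ty":1,"tz":0,"wx":0,"wy":0,"wz":0.05,"fingers":255},{"tx":-0.12,"ty":1,"tz":0,"wx":0,"wy":0,"wz":0.05,"fingers":255},{"tx":-0.12,"ty":1,"tz":0,"wx":0,"wy":0,"wz":0.05,"fingers":255},{"tx":-0.1,"ty":1,"tz":0,"wx":0,"wy":0,"wz":0.05,"fingers":255},{"tx":0,"ty":0.6,"tz":0,"wx":0,"wy":0,"wz":0,"fingers":255},{"tx":0,"ty":0.3,"tz":0,"wx":0,"wy":0,"wz":0,"fingers":255},{"tx":0,"ty":0,"tz":0,"wx":0,"wy":0,"wz":0,"fingers":255},{"tx":0,"ty":0,"tz":0,"wx":0,"wy":0,"wz":0,"fingers":255}]'
python3 - <<'E'
from h import *
go(470.4,-65.2,235,9.6)
E
```

```text
time_s: 7.72
tcp_pos: [446.0, -34.1, 226.6]
tcp_rot: [0.996, 0.083, -0.012, -0.001]
force: [-1.0, 0.3, -0.2]
gripper_width: 0.191
t=7.72 tcp=[446.  -34.1 226.6] F=[-0.95  0.31 -0.19] w=17.7 head=9.58 toolz=[-0.024  0.001 -1.   ]
 shift units [ 0.745  1.388 -0.36 ] turn units [-0.038  0.195 -0.004]
```

```bash
python3 -m crank '[{"tx":0.38,"ty":0.7,"tz":-0.1,"wx":-0.02,"wy":0.1,"wz":0,"fingers":255},{"tx":0.38,"ty":0.7,"tz":0,"wx":-0.02,"wy":0.1,"wz":0,"fingers":255},{"tx":0,"ty":0,"tz":0,"wx":0,"wy":0,"wz":0,"fingers":255},{"tx":0,"ty":0,"tz":0,"wx":0,"wy":0,"wz":0,"fingers":255}]'
python3 - <<'E'
from h import *
go(470.4,-65.2,215,9.6)
E
```

```text
time_s: 8.05
tcp_pos: [470.5, -62.3, 227.3]
tcp_rot: [0.996, 0.085, -0.001, -0.001]
force: [-0.6, -0.1, -1.3]
gripper_width: 0.191
t=8.05 tcp=[470.5 -62.3 227.3] F=[-0.56 -0.1  -1.33] w=17.8 head=9.78 toolz=[-0.001  0.001 -1.   ]
 shift units [-0.022  0.115  0.491] turn units [-0.013  0.01   0.027]
```

```bash
python3 -m crank '[{"tx":-0.02,"ty":0.11,"tz":0.4,"wx":-0.01,"wy":0.01,"wz":0.03,"fingers":255},{"tx":0,"ty":0,"tz":0.4,"wx":0,"wy":0,"wz":0,"fingers":255},{"tx":0,"ty":0,"tz":0.3,"wx":0,"wy":0,"wz":0,"fingers":255},{"tx":0,"ty":0,"tz":0,"wx":0,"wy":0,"wz":0,"fingers":255},{"tx":0,"ty":0,"tz":0,"wx":0,"wy":0,"wz":0,"fingers":255}]'
python3 - <<'E'
from h import *
from station import r
go(470.4,-65.2,190,9.6)
b,_=r.camera('scene');a,_=r.camera('top')
i=r.camera_info('scene');V=i['view'];K=i['intrinsics']
s=r.get_state();R=Ro.from_quat(s['tcp_rot'])
tip=np.array(s['tcp_pos'])+R.apply([0,0,82.7])
print(tip,proj(K,V,tip),proj(K,V,(470.4,-65.2,104)))
cv2.imwrite('pics/c6.png',np.hstack([cv2.resize(b[130:260,270:400],None,fx=3,fy=3),cv2.resize(a[200:330,260:390],None,fx=3,fy=3)]))
E
```

```text
time_s: 8.47
tcp_pos: [468.6, -60.4, 197.5]
tcp_rot: [0.996, 0.085, -0.001, -0.001]
force: [-0.3, -0.7, -0.7]
gripper_width: 0.189
t=8.47 tcp=[468.6 -60.4 197.5] F=[-0.34 -0.75 -0.65] w=17.6 head=9.79 toolz=[-0.003  0.002 -1.   ]
 shift units [0.037 0.2   0.3  ] turn units [-0.018  0.021  0.027]
[468.6817107  -60.56176921 115.16360757] [315.45781452 215.68365961] [313.43299645 219.36045449]
```

View pics/c6.png

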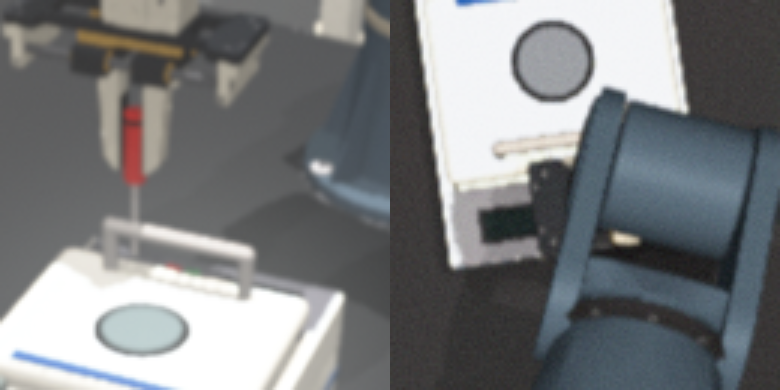

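The tip shows at scene pixel (314,213), within 2 px of the prediction. I correct 5 mm in y and go down slowly.

```bash
python3 -m crank '[{"tx":0.04,"ty":0.2,"tz":0,"wx":-0.02,"wy":0.02,"wz":0.03,"fingers":255},{"tx":0,"ty":0,"tz":0,"wx":0,"wy":0,"wz":0,"fingers":255},{"tx":0,"ty":0,"tz":0,"wx":0,"wy":0,"wz":0,"fingers":255}]'
python3 - <<'E'
from h import *
go(470.4,-65.2,190,9.6)
E
```

```text
time_s: 8.82
tcp_pos: [471.3, -65.8, 198.8]
tcp_rot: [0.997, 0.083, 0.001, 0.001]
force: [1.1, -0.2, -0.3]
gripper_width: 0.183
t=8.82 tcp=[471.3 -65.8 198.8] F=[ 1.14 -0.16 -0.3 ] w=17.0 head=9.56 toolz=[ 0.002 -0.001 -1.   ]
 shift units [-0.033 -0.032  0.352] turn units [ 0.012 -0.018 -0.006]
```

```bash
for k in 1 ; do python3 -m crank '[{"tx":-0.03,"ty":-0.02,"tz":0.2,"wx":0.01,"wy":-0.02,"wz":0,"fingers":255},{"tx":0,"ty":0.02,"tz":0.2,"wx":0,"wy":0,"wz":0,"fingers":255}]'; done; python3 -c "
from h import *
go(470.4,-65.2,180,9.6)"; python3 -m crank '[{"tx":0.02,"ty":0.02,"tz":0.15,"wx":0,"wy":0,"wz":0,"fingers":255},{"tx":0,"ty":0,"tz":0.15,"wx":0,"wy":0,"wz":0,"fingers":255}]';python3 -c "
from h import *
go(470.4,-65.2,180,9.6)"
```

```text
time_s: 8.98
tcp_pos: [471.2, -66.3, 189.3]
tcp_rot: [0.997, 0.083, 0.001, 0.0]
force: [0.6, -0.1, -1.2]
gripper_width: 0.189
t=8.98 tcp=[471.2 -66.3 189.3] F=[ 0.57 -0.1  -1.16] w=17.6 head=9.53 toolz=[ 0.002 -0.001 -1.   ]
 shift units [-0.025 -0.049  0.373] turn units [ 0.009 -0.015 -0.01 ]
time_s: 9.15
tcp_pos: [471.7, -66.8, 180.7]
tcp_rot: [0.997, 0.083, 0.001, 0.0]
force: [0.1, 0.9, -0.5]
gripper_width: 0.189
t=9.15 tcp=[471.7 -66.8 180.7] F=[ 0.08  0.88 -0.52] w=17.6 head=9.52 toolz=[ 0.002 -0.001 -1.   ]
 shift units [-0.041 -0.073  0.029] turn units [ 0.008 -0.013 -0.011]
```

```bash
python3 -m crank '[{"tx":-0.04,"ty":-0.06,"tz":0.15,"wx":0.01,"wy":-0.01,"wz":0,"fingers":255},{"tx":0,"ty":-0.01,"tz":0.15,"wx":0,"wy":0,"wz":0,"fingers":255}]'; python3 -c "
from h import *
go(470.4,-65.2,160,9.6)"; python3 -m crank '[{"tx":-0.02,"ty":-0.02,"tz":0.15,"wx":0.01,"wy":-0.01,"wz":0,"fingers":255},{"tx":0,"ty":-0.01,"tz":0.15,"wx":0,"wy":0,"wz":0,"fingers":255}]';python3 -c "
from h import *
go(470.4,-65.2,160,9.6)"
```

```text
time_s: 9.32
tcp_pos: [470.1, -65.2, 172.0]
tcp_rot: [0.997, 0.083, -0.0, -0.0]
force: [0.1, -1.1, 0.2]
gripper_width: 0.188
t=9.32 tcp=[470.1 -65.2 172. ] F=[ 0.11 -1.05  0.2 ] w=17.5 head=9.52 toolz=[-0.001  0.001 -1.   ]
 shift units [0.011 0.004 0.48 ] turn units [-0.006  0.004 -0.012]
time_s: 9.48
tcp_pos: [469.9, -64.6, 163.8]
tcp_rot: [0.997, 0.083, -0.0, -0.001]
force: [1.4, -1.4, 0.3]
gripper_width: 0.186
t=9.48 tcp=[469.9 -64.6 163.8] F=[ 1.42 -1.44  0.29] w=17.3 head=9.53 toolz=[-0.001  0.001 -1.   ]
 shift units [0.018 0.028 0.151] turn units [-0.011  0.007 -0.011]
```

```bash
python3 -m crank '[{"tx":0.02,"ty":0.03,"tz":0.15,"wx":0,"wy":0,"wz":0,"fingers":255},{"tx":0,"ty":0.01,"tz":0.15,"wx":0,"wy":0,"wz":0,"fingers":255},{"tx":0,"ty":0,"tz":0,"wx":0,"wy":0,"wz":0,"fingers":255}]'; python3 -c "
from h import *
go(470.4,-65.2,145,9.6)"; python3 -m crank '[{"tx":0,"ty":0,"tz":0.2,"wx":0,"wy":0,"wz":0,"fingers":255},{"tx":0,"ty":0,"tz":0.1,"wx":0,"wy":0,"wz":0,"fingers":255},{"tx":0,"ty":0,"tz":0,"wx":0,"wy":0,"wz":0,"fingers":255}]';python3 -c "
from h import *
go(470.4,-65.2,145,9.6)"
```

```text
time_s: 9.73
tcp_pos: [470.0, -65.3, 154.6]
tcp_rot: [0.997, 0.083, -0.001, -0.001]
force: [-0.1, -0.9, -0.0]
gripper_width: 0.188
t=9.73 tcp=[470.  -65.3 154.6] F=[-0.09 -0.91 -0.02] w=17.5 head=9.53 toolz=[-0.003  0.002 -1.   ]
 shift units [ 0.017 -0.     0.382] turn units [-0.018  0.02  -0.01 ]
time_s: 9.98
tcp_pos: [470.5, -65.4, 147.3]
tcp_rot: [0.997, 0.083, -0.001, -0.001]
force: [-1.4, 1.0, 1.7]
gripper_width: 0.192
t=9.98 tcp=[470.5 -65.4 147.3] F=[-1.41  0.98  1.7 ] w=17.8 head=9.52 toolz=[-0.002  0.002 -1.   ]
 shift units [-0.002 -0.007  0.092] turn units [-0.015  0.011 -0.011]
```

```bash
python3 -m crank '[{"tx":0,"ty":0,"tz":0.15,"wx":0,"wy":0,"wz":0,"fingers":255},{"tx":0,"ty":0,"tz":0.05,"wx":0,"wy":0,"wz":0,"fingers":255}]'; python3 -m crank '[{"tx":0,"ty":0,"tz":0.1,"wx":0,"wy":0,"wz":0,"fingers":255},{"tx":0,"ty":0,"tz":0.05,"wx":0,"wy":0,"wz":0,"fingers":255}]';python3 - <<'E'
from h import *
from station import r
go(470.4,-65.2,145,9.6)
b,_=r.camera('scene')
cv2.imwrite('pics/c7.png',cv2.resize(b[130:330,230:430],None,fx=3,fy=3))
E
```

```text
time_s: 10.15
tcp_pos: [471.0, -65.3, 142.8]
tcp_rot: [0.997, 0.083, 0.0, -0.001]
force: [-1.2, 0.9, 5.9]
gripper_width: 0.191
time_s: 10.32
tcp_pos: [471.8, -65.3, 140.0]
tcp_rot: [0.997, 0.083, 0.001, -0.001]
force: [-2.7, 2.4, 16.5]
gripper_width: 0.185
t=10.32 tcp=[471.8 -65.3 140. ] F=[-2.69  2.35 16.5 ] w=17.3 head=9.51 toolz=[ 0.002  0.002 -1.   ]
 shift units [-0.053 -0.012 -0.199] turn units [-0.011 -0.017 -0.013]
```

View pics/c7.png

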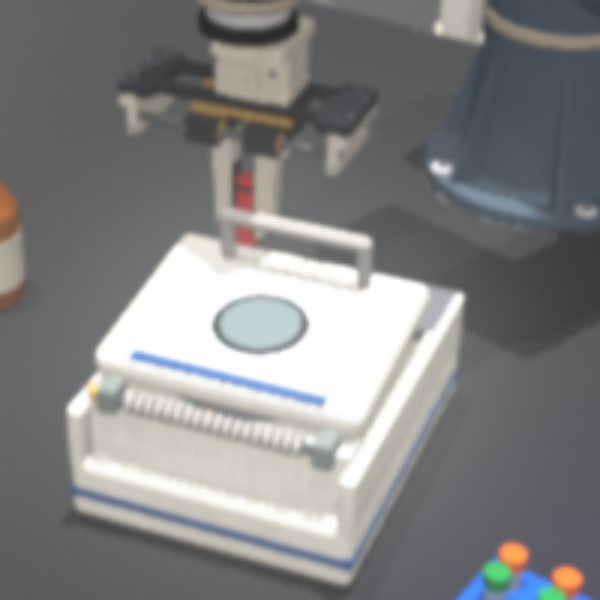

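The handle's left end has risen from scene pixel (305,207) to about (304,201), so the lid has popped, and 16 N at the tip says the lever is on its stop. I withdraw.

```bash
python3 -m crank '[{"tx":-0.05,"ty":0,"tz":-0.3,"wx":0,"wy":0,"wz":0,"fingers":255},{"tx":0,"ty":0,"tz":-0.3,"wx":0,"wy":0,"wz":0,"fingers":255},{"tx":0,"ty":0,"tz":-0.3,"wx":0,"wy":0,"wz":0,"fingers":255}]'; python3 -c "
from h import *
go(470.4,-65.2,240,9.6)"; python3 -m crank '[{"tx":0,"ty":0,"tz":-0.3,"wx":0,"wy":0,"wz":0,"fingers":255},{"tx":0,"ty":0,"tz":-0.3,"wx":0,"wy":0,"wz":0,"fingers":255}]';python3 -c "
from h import *
go(470.4,-65.2,240,9.6)"
```

```text
time_s: 10.62
tcp_pos: [470.1, -65.4, 162.7]
tcp_rot: [0.997, 0.083, 0.0, -0.001]
force: [0.5, -0.1, -1.0]
gripper_width: 0.188
t=10.62 tcp=[470.1 -65.4 162.7] F=[ 0.49 -0.13 -1.03] w=17.5 head=9.51 toolz=[ 0.     0.002 -1.   ]
 shift units [ 0.016 -0.011 -3.091] turn units [-0.016 -0.006 -0.013]
time_s: 10.78
tcp_pos: [469.9, -65.4, 178.7]
tcp_rot: [0.997, 0.083, 0.0, -0.001]
force: [-0.9, 0.4, -1.5]
gripper_width: 0.184
t=10.78 tcp=[469.9 -65.4 178.7] F=[-0.85  0.41 -1.53] w=17.1 head=9.51 toolz=[ 0.     0.002 -1.   ]
 shift units [ 0.021 -0.009 -2.454] turn units [-0.017 -0.003 -0.013]
```

```bash
python3 -m crank '[{"tx":0,"ty":0,"tz":-0.5,"wx":0,"wy":0,"wz":0,"fingers":255},{"tx":0,"ty":0,"tz":-0.6,"wx":0,"wy":0,"wz":0,"fingers":255},{"tx":0,"ty":0,"tz":-0.6,"wx":0,"wy":0,"wz":0,"fingers":255},{"tx":0,"ty":0,"tz":-0.5,"wx":0,"wy":0,"wz":0,"fingers":255},{"tx":0,"ty":0,"tz":0,"wx":0,"wy":0,"wz":0,"fingers":255}]';python3 - <<'E'
from h import *
from station import r
go(424.5,293.5,235,13.8)
b,_=r.camera('scene')
cv2.imwrite('pics/c8.png',cv2.resize(b[110:290,250:430],None,fx=3,fy=3))
E
```

```text
time_s: 11.2
tcp_pos: [470.0, -65.5, 238.6]
tcp_rot: [0.997, 0.083, 0.001, -0.001]
force: [0.2, 0.0, -0.1]
gripper_width: 0.187
t=11.20 tcp=[470.  -65.5 238.6] F=[ 0.24  0.   -0.13] w=17.4 head=9.51 toolz=[ 0.001  0.002 -1.   ]
 shift units [  0.578 -14.462   0.167] turn units [-0.013 -0.013 -0.624]
```

View pics/c8.png

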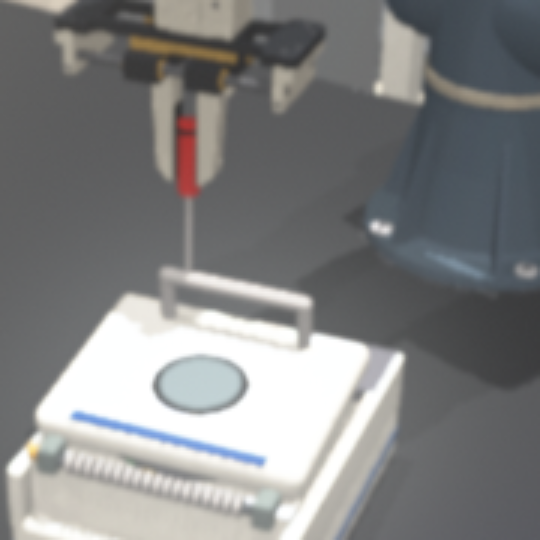

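The lid stays popped, with the handle's left end at scene pixel (305,199), and the pin is still held straight. I go back to the block.

```bash
python3 -m crank '[{"tx":0.04,"ty":-0.6,"tz":0,"wx":0,"wy":0,"wz":-0.05,"fingers":255},{"tx":0.04,"ty":-1,"tz":0,"wx":0,"wy":0,"wz":-0.05,"fingers":255},{"tx":0.04,"ty":-1,"tz":0,"wx":0,"wy":0,"wz":-0.05,"fingers":255},{"tx":0.04,"ty":-1,"tz":0,"wx":0,"wy":0,"wz":-0.05,"fingers":255},{"tx":0.04,"ty":-1,"tz":0,"wx":0,"wy":0,"wz":-0.05,"fingers":255},{"tx":0.04,"ty":-1,"tz":0,"wx":0,"wy":0,"wz":-0.05,"fingers":255},{"tx":0.04,"ty":-1,"tz":0,"wx":0,"wy":0,"wz":-0.05,"fingers":255},{"tx":0.04,"ty":-1,"tz":0,"wx":0,"wy":0,"wz":-0.05,"fingers":255},{"tx":0.04,"ty":-1,"tz":0,"wx":0,"wy":0,"wz":-0.05,"fingers":255},{"tx":0.04,"ty":-1,"tz":0,"wx":0,"wy":0,"wz":-0.05,"fingers":255},{"tx":0.04,"ty":-1,"tz":0,"wx":0,"wy":0,"wz":-0.05,"fingers":255},{"tx":0.04,"ty":-1,"tz":0,"wx":0,"wy":0,"wz":-0.05,"fingers":255},{"tx":0.04,"ty":-0.6,"tz":0,"wx":0,"wy":0,"wz":0,"fingers":255},{"tx":0,"ty":0,"tz":0,"wx":0,"wy":0,"wz":0,"fingers":255}]'
python3 - <<'E'
from h import *
go(424.5,293.5,225,13.8)
E
```

```text
time_s: 12.42
tcp_pos: [413.2, 248.2, 225.7]
tcp_rot: [0.993, 0.118, -0.007, -0.0]
force: [0.2, -0.5, -0.9]
gripper_width: 0.19
t=12.42 tcp=[413.2 248.2 225.7] F=[ 0.17 -0.5  -0.95] w=17.7 head=13.61 toolz=[-0.015 -0.001 -1.   ]
 shift units [ 0.868 -1.656  0.018] turn units [-0.021  0.122 -0.028]
```

```bash
python3 -m crank '[{"tx":0.4,"ty":-0.8,"tz":-0.1,"wx":-0.01,"wy":0.06,"wz":-0.02,"fingers":255},{"tx":0.4,"ty":-0.8,"tz":-0.1,"wx":-0.01,"wy":0.06,"wz":0,"fingers":255},{"tx":0,"ty":0,"tz":0,"wx":0,"wy":0,"wz":0,"fingers":255},{"tx":0,"ty":0,"tz":0,"wx":0,"wy":0,"wz":0,"fingers":255}]'
python3 - <<'E'
from h import *
go(424.5,293.5,180,13.8)
E
```

```text
time_s: 12.75
tcp_pos: [422.2, 291.5, 227.1]
tcp_rot: [0.993, 0.12, -0.002, 0.001]
force: [0.4, -0.1, -1.0]
gripper_width: 0.187
t=12.75 tcp=[422.2 291.5 227.1] F=[ 0.42 -0.07 -0.98] w=17.4 head=13.84 toolz=[-0.004 -0.003 -1.   ]
 shift units [ 0.119 -0.058  1.882] turn units [0.017 0.042 0.005]
```

```bash
python3 -m crank '[{"tx":0.12,"ty":-0.06,"tz":0.4,"wx":0.02,"wy":0.04,"wz":0,"fingers":255},{"tx":0,"ty":0,"tz":0.4,"wx":0,"wy":0,"wz":0,"fingers":255},{"tx":0,"ty":0,"tz":0.4,"wx":0,"wy":0,"wz":0,"fingers":255},{"tx":0,"ty":0,"tz":0.3,"wx":0,"wy":0,"wz":0,"fingers":255},{"tx":0,"ty":0,"tz":0.1,"wx":0,"wy":0,"wz":0,"fingers":255},{"tx":0,"ty":0,"tz":0,"wx":0,"wy":0,"wz":0,"fingers":255}]'
python3 - <<'E'
from h import *
go(424.5,293.5,170,13.8)
E
```

```text
time_s: 13.25
tcp_pos: [423.8, 288.7, 182.0]
tcp_rot: [0.993, 0.119, -0.002, 0.001]
force: [-0.5, 0.7, -0.4]
gripper_width: 0.185
t=13.25 tcp=[423.8 288.7 182. ] F=[-0.51  0.73 -0.37] w=17.2 head=13.68 toolz=[-0.004 -0.003 -1.   ]
 shift units [ 0.073 -0.18   0.48 ] turn units [ 0.013  0.04  -0.017]
```

```bash
python3 -m crank '[{"tx":0.07,"ty":-0.18,"tz":0.1,"wx":0.01,"wy":0.04,"wz":-0.02,"fingers":255},{"tx":0,"ty":0,"tz":0,"wx":0,"wy":0,"wz":0,"fingers":255},{"tx":0,"ty":0,"tz":0,"wx":0,"wy":0,"wz":0,"fingers":255}]'
python3 - <<'E'
from h import *
from station import r
go(424.5,293.5,170,13.8)
b,_=r.camera('scene')
s=r.get_state();R=Ro.from_quat(s['tcp_rot']);tip=np.array(s['tcp_pos'])+R.apply([0,0,82.7])
i=r.camera_info('scene');print(proj(i['intrinsics'],i['view'],tip),proj(i['intrinsics'],i['view'],(424.5,293.5,82)))
cv2.imwrite('pics/c9.png',cv2.resize(b[190:290,410:510],None,fx=5,fy=5))
E
```

```text
time_s: 13.5
tcp_pos: [424.7, 293.6, 179.5]
tcp_rot: [0.993, 0.12, 0.0, 0.0]
force: [-0.5, 0.6, -0.4]
gripper_width: 0.186
t=13.50 tcp=[424.7 293.6 179.5] F=[-0.48  0.63 -0.44] w=17.3 head=13.80 toolz=[ 0.001 -0.    -1.   ]
 shift units [-0.009  0.004  0.38 ] turn units [ 0.002 -0.005  0.001]
[460.13085449 258.99411765] [459.07160045 264.25358458]
```

View pics/c9.png

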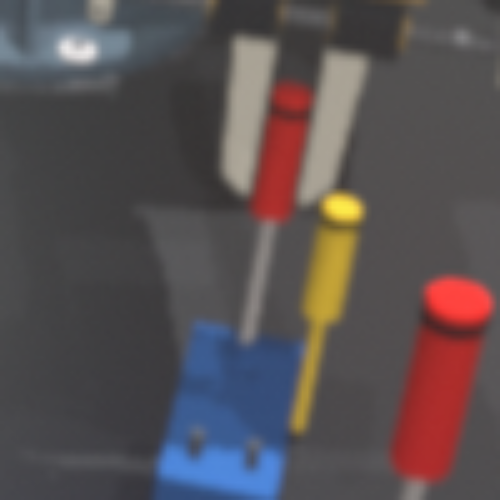

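The tip is at scene pixel (459,259) as predicted, just above the block. I lower it in.

```bash
python3 -m crank '[{"tx":0,"ty":-0.03,"tz":0.2,"wx":0,"wy":0,"wz":0,"fingers":255},{"tx":0,"ty":-0.03,"tz":0.2,"wx":0,"wy":0,"wz":0,"fingers":255},{"tx":0,"ty":-0.02,"tz":0.2,"wx":0,"wy":0,"wz":0,"fingers":255},{"tx":0,"ty":0,"tz":0.1,"wx":0,"wy":0,"wz":0,"fingers":255}]'; python3 -c "
from h import *
go(424.5,293.5,120,13.8)"
```

```text
time_s: 13.88
tcp_pos: [424.7, 296.3, 161.6]
tcp_rot: [0.993, 0.12, 0.001, -0.0]
force: [-0.3, -0.2, -0.7]
gripper_width: 0.188
t=13.88 tcp=[424.7 296.3 161.6] F=[-0.29 -0.24 -0.65] w=17.5 head=13.83 toolz=[ 0.003  0.001 -1.   ]
 shift units [-0.038  0.109  1.665] turn units [-0.005 -0.026  0.004]
```

```bash
python3 -m crank '[{"tx":-0.03,"ty":0.1,"tz":0.1,"wx":0,"wy":-0.02,"wz":0,"fingers":255},{"tx":0,"ty":0.01,"tz":0.2,"wx":0,"wy":0,"wz":0,"fingers":255},{"tx":0,"ty":0,"tz":0.2,"wx":0,"wy":0,"wz":0,"fingers":255}]'; python3 -c "
from h import *
go(424.5,293.5,120,13.8)"
```

```text
time_s: 14.13
tcp_pos: [424.6, 293.2, 147.9]
tcp_rot: [0.993, 0.12, 0.0, -0.0]
force: [-0.1, -0.1, -0.9]
gripper_width: 0.187
t=14.13 tcp=[424.6 293.2 147.9] F=[-0.08 -0.11 -0.94] w=17.4 head=13.84 toolz=[ 0.     0.001 -1.   ]
 shift units [-0.    -0.01   1.117] turn units [-0.004 -0.003  0.006]
```

```bash
python3 -m crank '[{"tx":0,"ty":-0.01,"tz":0.25,"wx":0,"wy":0,"wz":0,"fingers":255},{"tx":0,"ty":0,"tz":0.25,"wx":0,"wy":0,"wz":0,"fingers":255},{"tx":0,"ty":0,"tz":0.25,"wx":0,"wy":0,"wz":0,"fingers":255},{"tx":0,"ty":0,"tz":0.2,"wx":0,"wy":0,"wz":0,"fingers":255}]'; python3 -c "
from h import *
go(424.5,293.5,97,13.8)"; python3 -m crank '[{"tx":0,"ty":0,"tz":0.25,"wx":0,"wy":0,"wz":0,"fingers":255},{"tx":0,"ty":0,"tz":0.25,"wx":0,"wy":0,"wz":0,"fingers":255}]'; python3 -c "
from h import *
go(424.5,293.5,97,13.8)"
```

```text
time_s: 14.47
tcp_pos: [424.4, 293.3, 121.4]
tcp_rot: [0.993, 0.12, 0.0, -0.0]
force: [0.5, -0.3, -1.1]
gripper_width: 0.187
t=14.47 tcp=[424.4 293.3 121.4] F=[ 0.46 -0.34 -1.14] w=17.4 head=13.82 toolz=[-0.  0. -1.]
 shift units [ 0.004 -0.007  0.975] turn units [-0.004 -0.001  0.004]
time_s: 14.63
tcp_pos: [424.4, 293.3, 107.5]
tcp_rot: [0.993, 0.12, 0.0, -0.0]
force: [-0.8, 0.1, -0.4]
gripper_width: 0.189
t=14.63 tcp=[424.4 293.3 107.5] F=[-0.78  0.06 -0.41] w=17.5 head=13.82 toolz=[-0.  0. -1.]
 shift units [ 0.004 -0.007  0.421] turn units [-0.003 -0.001  0.003]
```

```bash
python3 -m crank '[{"tx":0,"ty":0,"tz":0.2,"wx":0,"wy":0,"wz":0,"fingers":255},{"tx":0,"ty":0,"tz":0.12,"wx":0,"wy":0,"wz":0,"fingers":255},{"tx":0,"ty":0,"tz":0.05,"wx":0,"wy":0,"wz":0,"fingers":255}]'; python3 -c "
from h import *
go(424.5,293.5,95,13.8)"
```

```text
time_s: 14.88
tcp_pos: [423.9, 293.0, 95.9]
tcp_rot: [0.993, 0.12, -0.001, 0.0]
force: [0.1, -0.4, -0.4]
gripper_width: 0.188
t=14.88 tcp=[423.9 293.   95.9] F=[ 0.09 -0.41 -0.41] w=17.5 head=13.83 toolz=[-0.002 -0.    -1.   ]
 shift units [ 0.026 -0.013  0.037] turn units [0.001 0.014 0.004]
```

```bash
python3 -m crank '[{"tx":0.02,"ty":0,"tz":0.05,"wx":0,"wy":0.01,"wz":0,"fingers":255},{"tx":0,"ty":0,"tz":0.03,"wx":0,"wy":0,"wz":0,"fingers":255},{"tx":0,"ty":0,"tz":0,"wx":0,"wy":0,"wz":0,"fingers":220},{"tx":0,"ty":0,"tz":0,"wx":0,"wy":0,"wz":0,"fingers":150},{"tx":0,"ty":0,"tz":0,"wx":0,"wy":0,"wz":0,"fingers":150},{"tx":0,"ty":0,"tz":0,"wx":0,"wy":0,"wz":0,"fingers":150},{"tx":0,"ty":0,"tz":0,"wx":0,"wy":0,"wz":0,"fingers":150}]'; python3 -c "
from h import *
go(424.5,293.5,170,13.8)"; python3 -m crank '[{"tx":0,"ty":0,"tz":-0.3,"wx":0,"wy":0,"wz":0,"fingers":150},{"tx":0,"ty":0,"tz":-0.5,"wx":0,"wy":0,"wz":0,"fingers":150},{"tx":0,"ty":0,"tz":-0.5,"wx":0,"wy":0,"wz":0,"fingers":150},{"tx":0,"ty":0,"tz":-0.5,"wx":0,"wy":0,"wz":0,"fingers":150}]'
python3 - <<'E'
from h import *
from station import r
go(424.5,293.7,235,13.8)
b,_=r.camera('scene')
cv2.imwrite('pics/c10.png',cv2.resize(b[190:290,410:510],None,fx=5,fy=5))
E
```

```text
time_s: 15.47
tcp_pos: [425.3, 293.7, 95.5]
tcp_rot: [0.993, 0.12, 0.001, -0.0]
force: [0.4, 0.3, 0.8]
gripper_width: 0.396
t=15.47 tcp=[425.3 293.7  95.5] F=[0.37 0.3  0.84] w=36.8 head=13.83 toolz=[ 0.002  0.001 -1.   ]
 shift units [-2.900e-02 -2.000e-03 -2.979e+00] turn units [-0.004 -0.017  0.005]
time_s: 15.8
tcp_pos: [424.1, 292.9, 141.0]
tcp_rot: [0.993, 0.12, -0.001, 0.001]
force: [0.2, 0.2, 0.2]
gripper_width: 0.407
t=15.80 tcp=[424.1 292.9 141. ] F=[0.16 0.19 0.2 ] w=37.9 head=13.83 toolz=[-0.002 -0.001 -1.   ]
 shift units [ 0.015 -0.022 -3.759] turn units [0.006 0.021 0.004]
```

View pics/c10.png

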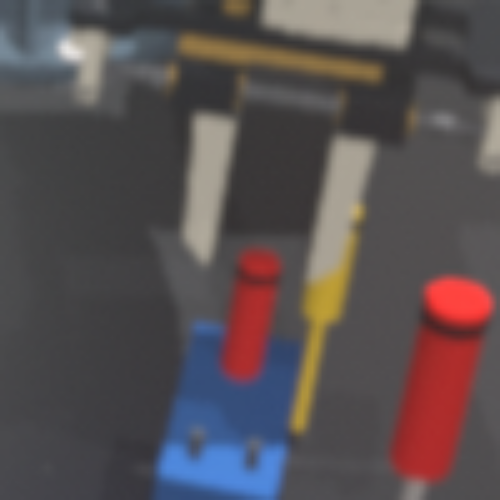

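The pin is seated again: its top is at scene pixel (462,242), where it began. I rise, then measure the popped handle from both cameras.

```bash
python3 -m crank '[{"tx":0,"ty":0,"tz":-0.8,"wx":0,"wy":0,"wz":0,"fingers":120},{"tx":0,"ty":0,"tz":-1,"wx":0,"wy":0,"wz":0,"fingers":120},{"tx":0,"ty":0,"tz":-1,"wx":0,"wy":0,"wz":0,"fingers":120},{"tx":0,"ty":0,"tz":-1,"wx":0,"wy":0,"wz":0,"fingers":120},{"tx":0,"ty":0,"tz":-0.8,"wx":0,"wy":0,"wz":0,"fingers":120}]'
python3 - <<'E'
from h import *
from station import r
for n in("scene","top"):
    p,d=r.camera(n);i=r.camera_info(n);np.savez(f"{n}1.npz",p=p,d=d,K=i["intrinsics"],V=i["view"])
    cv2.imwrite(f'pics/{n}1.png',p)
    C=cloud(d,i["intrinsics"],i["view"])
    v,u=np.mgrid[:480,:640]
    m=(abs(C[...,0]-520)<35)&(abs(C[...,1]-10)<75)&(C[...,2]>180)&(C[...,2]<215)
    if m.sum()>5:
        q=C[m];print(n,m.sum(),q.mean(0),q.max(0),cv2.minAreaRect(q[:,:2].astype(np.float32)))
go(523,9.5,260,99.6)
E
```

```text
time_s: 16.27
tcp_pos: [423.3, 292.5, 260.8]
tcp_rot: [0.993, 0.12, -0.002, 0.001]
force: [-0.7, 0.5, -0.5]
gripper_width: 0.529
scene 297 [526.66368222   8.22648004 192.43938495] [540.86390534  65.88774251 199.85863719] ((525.7371215820312, 5.735557556152344), (14.452445030212402, 121.54373168945312), 9.13404369354248)
top 237 [521.82026828   9.15885971 192.77238302] [535.2195779   69.28316725 199.40190084] ((522.0563354492188, 9.72201919555664), (12.406974792480469, 121.39693450927734), 9.502333641052246)
t=16.37 tcp=[424.4 293.2 262.2] F=[ 0.02 -0.4   0.23] w=49.1 head=13.83 toolz=[ 0.  0. -1.]
 shift units [ 1.116 11.961  0.09 ] turn units [ 1.0000e-03 -2.0000e-03 -1.2475e+01]
```

View pics/top1.png

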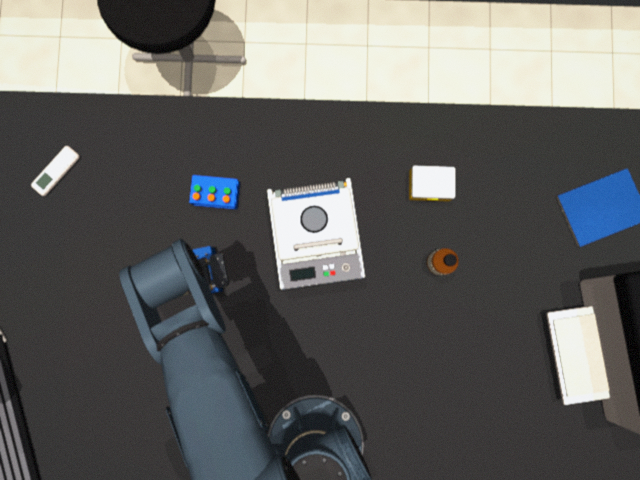

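The handle bar is now at (522.5, 9.5), about z 191, which agrees with about 0.1 rad of opening. The other items stand where they were. I turn the tool so the jaws work across the bar.

```bash
python3 -m crank '[{"tx":0,"ty":0.3,"tz":0,"wx":0,"wy":0,"wz":-0.7,"fingers":120},{"tx":0,"ty":0,"tz":0,"wx":0,"wy":0,"wz":-1,"fingers":120},{"tx":0,"ty":0,"tz":0,"wx":0,"wy":0,"wz":-1,"fingers":120},{"tx":0,"ty":0,"tz":0,"wx":0,"wy":0,"wz":-1,"fingers":120},{"tx":0,"ty":0,"tz":0,"wx":0,"wy":0,"wz":-1,"fingers":120},{"tx":0,"ty":0,"tz":0,"wx":0,"wy":0,"wz":-1,"fingers":120},{"tx":0,"ty":0,"tz":0,"wx":0,"wy":0,"wz":-1,"fingers":120},{"tx":0,"ty":0,"tz":0,"wx":0,"wy":0,"wz":-1,"fingers":120},{"tx":0,"ty":0,"tz":0,"wx":0,"wy":0,"wz":-1,"fingers":120},{"tx":0,"ty":0,"tz":0,"wx":0,"wy":0,"wz":-1,"fingers":120},{"tx":0,"ty":0,"tz":0,"wx":0,"wy":0,"wz":-1,"fingers":120},{"tx":0,"ty":0,"tz":0,"wx":0,"wy":0,"wz":-1,"fingers":120},{"tx":0,"ty":0,"tz":0,"wx":0,"wy":0,"wz":0,"fingers":120},{"tx":0,"ty":0,"tz":0,"wx":0,"wy":0,"wz":0,"fingers":120}]'; python3 -c "
from h import *
go(522.5,9.5,260,99.6)"
```

```text
time_s: 17.53
tcp_pos: [422.9, 283.6, 251.3]
tcp_rot: [0.659, 0.752, -0.005, -0.002]
force: [1.3, 0.1, 0.4]
gripper_width: 0.53
t=17.53 tcp=[422.9 283.6 251.3] F=[1.34 0.06 0.41] w=49.3 head=97.49 toolz=[-0.01  -0.005 -1.   ]
 shift units [-11.389   2.519  -0.326] turn units [-0.089  0.033 -0.307]
```

```bash
python3 -m crank '[{"tx":-0.6,"ty":0.1,"tz":-0.2,"wx":-0.09,"wy":0.03,"wz":-0.1,"fingers":120},{"tx":-1,"ty":0.22,"tz":-0.1,"wx":0,"wy":0,"wz":-0.05,"fingers":120},{"tx":-1,"ty":0.22,"tz":-0.1,"wx":0,"wy":0,"wz":-0.05,"fingers":120},{"tx":-1,"ty":0.22,"tz":-0.1,"wx":0,"wy":0,"wz":-0.05,"fingers":120},{"tx":-1,"ty":0.22,"tz":-0.1,"wx":0,"wy":0,"wz":-0.05,"fingers":120},{"tx":-1,"ty":0.22,"tz":0,"wx":0,"wy":0,"wz":0,"fingers":120},{"tx":-1,"ty":0.22,"tz":0,"wx":0,"wy":0,"wz":0,"fingers":120},{"tx":-1,"ty":0.22,"tz":0,"wx":0,"wy":0,"wz":0,"fingers":120},{"tx":-1,"ty":0.22,"tz":0,"wx":0,"wy":0,"wz":0,"fingers":120},{"tx":-1,"ty":0.22,"tz":0,"wx":0,"wy":0,"wz":0,"fingers":120},{"tx":-0.6,"ty":0.2,"tz":0,"wx":0,"wy":0,"wz":0,"fingers":120},{"tx":0,"ty":0,"tz":0,"wx":0,"wy":0,"wz":0,"fingers":120},{"tx":0,"ty":0,"tz":0,"wx":0,"wy":0,"wz":0,"fingers":120}]'; python3 -c "
from h import *
go(522.5,9.5,240,99.6)"
```

```text
time_s: 18.62
tcp_pos: [516.3, 27.3, 261.8]
tcp_rot: [0.666, 0.746, -0.002, -0.001]
force: [-1.3, 0.9, -0.4]
gripper_width: 0.529
t=18.62 tcp=[516.3  27.3 261.8] F=[-1.3   0.88 -0.39] w=49.2 head=96.46 toolz=[-0.004 -0.001 -1.   ]
 shift units [-0.733  0.17   0.871] turn units [-0.037  0.006 -0.457]
```

```bash
python3 -m crank '[{"tx":-0.5,"ty":0.15,"tz":0.2,"wx":-0.03,"wy":0,"wz":-0.4,"fingers":120},{"tx":-0.25,"ty":0.1,"tz":0.3,"wx":0,"wy":0,"wz":-0.1,"fingers":120},{"tx":0,"ty":0,"tz":0.3,"wx":0,"wy":0,"wz":0,"fingers":120},{"tx":0,"ty":0,"tz":0,"wx":0,"wy":0,"wz":0,"fingers":120},{"tx":0,"ty":0,"tz":0,"wx":0,"wy":0,"wz":0,"fingers":120}]'; python3 -c "
from h import *
go(522.5,9.5,210,99.6)"
```

```text
time_s: 19.03
tcp_pos: [523.7, 12.3, 239.4]
tcp_rot: [0.646, 0.764, -0.001, -0.001]
force: [-0.6, 0.2, 0.5]
gripper_width: 0.531
t=19.03 tcp=[523.7  12.3 239.4] F=[-0.61  0.22  0.49] w=49.4 head=99.55 toolz=[-0.002  0.    -1.   ]
 shift units [-0.103 -0.065  1.175] turn units [-0.019 -0.004 -0.007]
```

```bash
python3 -m crank '[{"tx":-0.1,"ty":-0.06,"tz":0.4,"wx":-0.02,"wy":0,"wz":0,"fingers":120},{"tx":0,"ty":0,"tz":0.4,"wx":0,"wy":0,"wz":0,"fingers":120},{"tx":0,"ty":0,"tz":0.2,"wx":0,"wy":0,"wz":0,"fingers":120},{"tx":0,"ty":0,"tz":0,"wx":0,"wy":0,"wz":0,"fingers":120}]'
python3 - <<'E'
from h import *
from station import r
go(522.5,9.5,172,99.6)
b,_=r.camera('scene')
cv2.imwrite('pics/c11.png',cv2.resize(b[120:280,250:410],None,fx=3.5,fy=3.5))
E
```

```text
time_s: 19.37
tcp_pos: [522.1, 12.0, 213.3]
tcp_rot: [0.646, 0.763, 0.0, -0.0]
force: [-0.0, 0.8, 0.1]
gripper_width: 0.528
t=19.37 tcp=[522.1  12.  213.3] F=[-0.04  0.78  0.11] w=49.1 head=99.47 toolz=[ 0.     0.001 -1.   ]
 shift units [-0.101 -0.002  1.654] turn units [ 0.003 -0.008 -0.019]
```

View pics/c11.png

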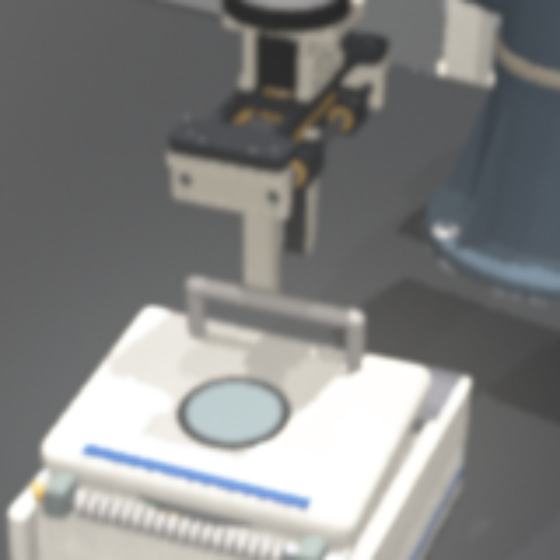

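The fingers straddle the bar from above, with the bar at crop (190–360, 285–330) and the rear finger at (262,280). I go down and close gently.

```bash
python3 -m crank '[{"tx":-0.05,"ty":0,"tz":0.4,"wx":0,"wy":0,"wz":0,"fingers":120},{"tx":-0.05,"ty":0,"tz":0.4,"wx":0,"wy":0,"wz":0,"fingers":120},{"tx":0,"ty":0,"tz":0.4,"wx":0,"wy":0,"wz":0,"fingers":120},{"tx":0,"ty":0,"tz":0.2,"wx":0,"wy":0,"wz":0,"fingers":120},{"tx":0,"ty":0,"tz":0,"wx":0,"wy":0,"wz":0,"fingers":120}]'; python3 -c "
from h import *
go(522.5,9.5,172,99.6)"
```

```text
time_s: 19.83
tcp_pos: [523.1, 9.6, 175.8]
tcp_rot: [0.646, 0.763, 0.001, 0.0]
force: [-0.3, -0.3, 1.1]
gripper_width: 0.529
t=19.83 tcp=[523.1   9.6 175.8] F=[-0.26 -0.27  1.13] w=49.2 head=99.46 toolz=[ 0.002  0.001 -1.   ]
 shift units [-0.    -0.026  0.153] turn units [ 0.014 -0.005 -0.02 ]
```

```bash
python3 -m crank '[{"tx":0,"ty":-0.02,"tz":0.15,"wx":0,"wy":0,"wz":-0.02,"fingers":170},{"tx":0,"ty":0,"tz":0,"wx":0,"wy":0,"wz":0,"fingers":200},{"tx":0,"ty":0,"tz":0,"wx":0,"wy":0,"wz":0,"fingers":255},{"tx":0,"ty":0,"tz":0,"wx":0,"wy":0,"wz":0,"fingers":255},{"tx":0,"ty":0,"tz":0,"wx":0,"wy":0,"wz":0,"fingers":255},{"tx":0,"ty":0,"tz":0,"wx":0,"wy":0,"wz":0,"fingers":255},{"tx":0,"ty":0,"tz":0,"wx":0,"wy":0,"wz":0,"fingers":255}]' 25; python3 -c "
from h import *
go(522.5,9.5,172,99.6)"
```

```text
time_s: 20.42
tcp_pos: [523.0, 9.4, 172.1]
tcp_rot: [0.645, 0.764, 0.001, 0.001]
force: [-0.0, 0.8, -2.3]
gripper_width: 0.122
t=20.42 tcp=[523.    9.4 172.1] F=[-0.04  0.77 -2.31] w=11.3 head=99.60 toolz=[ 0.002  0.001 -1.   ]
 shift units [ 0.006 -0.019  0.004] turn units [ 0.019 -0.004  0.   ]
```

The bar is gripped (11.3 mm) at the position the model predicts for 0.1 rad. Next is a helper for the lid arc.

```bash
cat > lid.py <<'E'
from h import *
U=np.array([np.cos(np.radians(9.6)),np.sin(np.radians(9.6)),0])
HX=np.array([523.0,9.4,0])+137.9*U+np.array([0,0,112])
def bar(th):
    a=np.array([-145,64.]);c,s=np.cos(th),np.sin(th)
    return HX+(a[0]*c+a[1]*s)*U+np.array([0,0,a[1]*c-a[0]*s])
def pose(th,tilt):
    h=np.radians(99.6);X=np.array([np.cos(h),np.sin(h),0]);Z=np.array([0,0,-1.]);Y=np.cross(Z,X)
    R=Ro.from_matrix(np.c_[X,Y,Z])*Ro.from_rotvec([tilt,0,0])
    return bar(th)+19*R.apply([0,0,1.]),R
def est():
    from station import r
    s=r.get_state();R=Ro.from_quat(s['tcp_rot']);p=np.array(s['tcp_pos']);g=p-19*R.apply([0,0,1.])
    d=g-HX;x,z=d@U,d[2]
    th=np.arctan2(64,-145)-np.arctan2(z,x)
    tz=R.apply([0,0,1.]);tilt=np.arctan2(-tz@U,-tz[2])
    n=np.array([np.sin(th),0,np.cos(th)])
    print(f"t={s['time_s']:.2f} th={th:.3f} rad_err={np.hypot(x,z)-158.5:.1f} tilt={tilt:.3f} head={np.degrees(np.arctan2(*R.as_matrix()[[1,0],0])):.2f} F={np.round(s['force'],1)} w={s['gripper_width']*93:.1f} y={d@np.array([-U[1],U[0],0]):.1f}")
    return th,tilt,p,R
def plan(th1,tilt1,n):
    th,tilt,p,R=est()
    for k in range(1,n+1):
        q,Q=pose(th+(th1-th)*k/n,tilt+(tilt1-tilt)*k/n)
        print((R.inv().apply(q-p)/25).round(2),((R.inv()*Q).as_rotvec()/.12).round(2)); p,R=q,Q
E
python3 -c "
from lid import *
plan(0.25,0.06,5)"
```

```text
t=20.42 th=0.105 rad_err=0.5 tilt=-0.002 head=99.60 F=[-0.   0.8 -2.3] w=11.3 y=0.0
[-0.    0.1  -0.15] [ 0.1 -0.   0. ]
[-0.    0.09 -0.16] [0.1 0.  0. ]
[ 0.    0.09 -0.15] [ 0.1  0.  -0. ]
[-0.    0.09 -0.15] [0.1 0.  0. ]
[ 0.    0.09 -0.15] [ 0.1  0.  -0. ]
```

```bash
python3 -m crank '[{"tx":0,"ty":0.1,"tz":-0.15,"wx":0.1,"wy":0,"wz":0,"fingers":255},{"tx":0,"ty":0.09,"tz":-0.15,"wx":0.1,"wy":0,"wz":0,"fingers":255},{"tx":0,"ty":0.09,"tz":-0.15,"wx":0.1,"wy":0,"wz":0,"fingers":255},{"tx":0,"ty":0.09,"tz":-0.15,"wx":0.1,"wy":0,"wz":0,"fingers":255},{"tx":0,"ty":0.09,"tz":-0.15,"wx":0.1,"wy":0,"wz":0,"fingers":255}]'; python3 -c "
from lid import *
plan(0.4,0.14,5)"
```

```text
time_s: 20.83
tcp_pos: [533.7, 11.2, 190.8]
tcp_rot: [0.645, 0.763, -0.026, -0.022]
force: [1.3, -0.9, -4.7]
gripper_width: 0.119
t=20.83 th=0.245 rad_err=0.8 tilt=0.068 head=99.58 F=[ 1.3 -0.9 -4.7] w=11.0 y=0.0
[-0.    0.13 -0.14] [ 0.12 -0.01 -0.  ]
[ 0.    0.1  -0.16] [ 0.12  0.   -0.  ]
[-0.    0.11 -0.16] [0.12 0.   0.  ]
[ 0.    0.11 -0.16] [ 0.12 -0.   -0.  ]
[-0.    0.11 -0.15] [0.12 0.   0.  ]
```

Tracking is excellent.

```bash
python3 -m crank '[{"tx":0,"ty":0.13,"tz":-0.14,"wx":0.12,"wy":0,"wz":0,"fingers":255},{"tx":0,"ty":0.1,"tz":-0.16,"wx":0.12,"wy":0,"wz":0,"fingers":255},{"tx":0,"ty":0.11,"tz":-0.16,"wx":0.12,"wy":0,"wz":0,"fingers":255},{"tx":0,"ty":0.11,"tz":-0.16,"wx":0.12,"wy":0,"wz":0,"fingers":255},{"tx":0,"ty":0.11,"tz":-0.15,"wx":0.12,"wy":0,"wz":0,"fingers":255}]'; python3 -c "
from lid import *
plan(0.6,0.25,6)"
```

```text
time_s: 21.25
tcp_pos: [548.2, 13.7, 209.7]
tcp_rot: [0.644, 0.761, -0.059, -0.051]
force: [-0.7, -0.8, -3.9]
gripper_width: 0.114
t=21.25 th=0.401 rad_err=1.2 tilt=0.156 head=99.57 F=[-0.7 -0.8 -3.9] w=10.6 y=0.0
[-0.    0.16 -0.13] [ 0.13 -0.01 -0.  ]
[ 0.    0.12 -0.16] [0.13 0.   0.  ]
[ 0.    0.13 -0.16] [ 0.13  0.   -0.  ]
[-0.    0.13 -0.16] [0.13 0.   0.  ]
[ 0.    0.13 -0.15] [ 0.13 -0.   -0.  ]
[ 0.    0.13 -0.15] [ 0.13  0.   -0.  ]
```

```bash
python3 -m crank '[{"tx":0,"ty":0.16,"tz":-0.12,"wx":0.13,"wy":0,"wz":0,"fingers":255},{"tx":0,"ty":0.12,"tz":-0.15,"wx":0.13,"wy":0,"wz":0,"fingers":255},{"tx":0,"ty":0.13,"tz":-0.15,"wx":0.13,"wy":0,"wz":0,"fingers":255},{"tx":0,"ty":0.13,"tz":-0.15,"wx":0.13,"wy":0,"wz":0,"fingers":255},{"tx":0,"ty":0.13,"tz":-0.15,"wx":0.13,"wy":0,"wz":0,"fingers":255},{"tx":0,"ty":0.13,"tz":-0.15,"wx":0.13,"wy":0,"wz":0,"fingers":255}]'; python3 -c "
from lid import *
plan(0.8,0.37,6)"
```

```text
time_s: 21.75
tcp_pos: [570.0, 17.4, 229.5]
tcp_rot: [0.64, 0.756, -0.103, -0.087]
force: [-0.0, -1.1, -3.4]
gripper_width: 0.119
t=21.75 th=0.595 rad_err=1.8 tilt=0.271 head=99.53 F=[-0.  -1.1 -3.4] w=11.0 y=0.0
[-0.    0.19 -0.11] [ 0.14 -0.   -0.01]
[ 0.    0.14 -0.15] [ 0.14 -0.   -0.  ]
[ 0.    0.14 -0.15] [0.14 0.   0.  ]
[-0.    0.14 -0.15] [0.14 0.   0.  ]
[-0.    0.15 -0.15] [ 0.14 -0.    0.  ]
[-0.    0.15 -0.14] [0.14 0.   0.  ]
```

```bash
cat >> lid.py <<'E'
def see(name):
    from station import r
    p,d=r.camera('scene');i=r.camera_info('scene');cv2.imwrite(f'pics/{name}.png',cv2.resize(p[80:300,220:440],None,fx=2.7,fy=2.7))
    C=cloud(d,i['intrinsics'],i['view']);q=C-HX;x=q@U;y=q@np.array([-U[1],U[0],0]);z=q[...,2]
    m=(d>0)&(p.min(-1)>140)&(p.max(-1).astype(int)-p.min(-1)<40)&(abs(y)<95)&(np.hypot(x,z)<165)&(np.hypot(x,z)>45)&(z>25)
    P=np.c_[x[m],y[m],z[m]]
    for _ in range(5):
        c=P.mean(0);n=np.linalg.svd(P-c,full_matrices=False)[2][2];e=abs((P-c)@n);P=P[e<max(2.,1.5*np.median(e))]
    n*=np.sign(n[2]);print('cam lid angle',np.arctan2(n[0],n[2]).round(3),'n',n.round(3),'offset',(c@n).round(1),len(P), r.get_state()['joint_pos'].round(2))
E
python3 -c "
from lid import *
see('l1')"
```

```text
cam lid angle 0.597 n [0.562 0.    0.827] offset 26.3 2220 [-0.03  0.52  1.38 -0.05  1.5  -0.18]
```

View pics/l1.png

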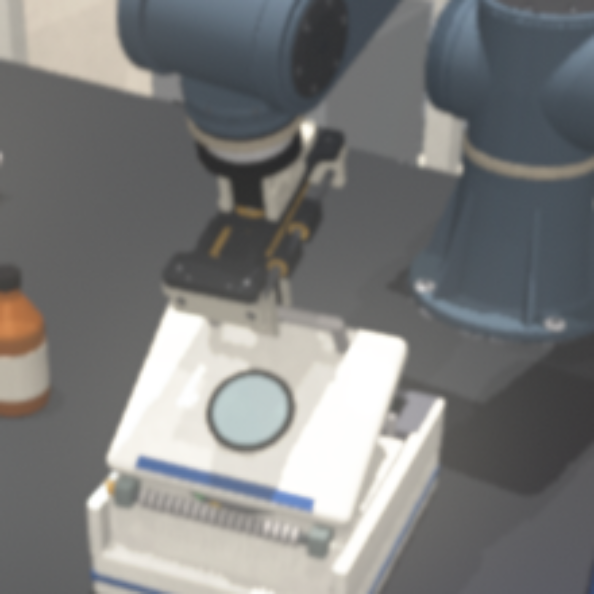

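The picture shows the lid half open and the bar between the fingers (crop 260,310). The camera's plane fit gives 0.597 and the arm 0.595, so they agree. I carry on.

```bash
python3 -m crank '[{"tx":0,"ty":0.18,"tz":-0.11,"wx":0.14,"wy":0,"wz":0,"fingers":255},{"tx":0,"ty":0.14,"tz":-0.14,"wx":0.14,"wy":0,"wz":0,"fingers":255},{"tx":0,"ty":0.14,"tz":-0.14,"wx":0.14,"wy":0,"wz":0,"fingers":255},{"tx":0,"ty":0.14,"tz":-0.14,"wx":0.14,"wy":0,"wz":0,"fingers":255},{"tx":0,"ty":0.15,"tz":-0.14,"wx":0.14,"wy":0,"wz":0,"fingers":255},{"tx":0,"ty":0.15,"tz":-0.14,"wx":0.14,"wy":0,"wz":0,"fingers":255}]'; python3 -c "
from lid import *
plan(1.03,0.5,7)"
```

```text
time_s: 22.3
tcp_pos: [596.4, 21.8, 245.2]
tcp_rot: [0.634, 0.749, -0.147, -0.124]
force: [-2.7, -1.4, -0.7]
gripper_width: 0.123
t=22.30 th=0.798 rad_err=2.5 tilt=0.386 head=99.49 F=[-2.7 -1.4 -0.7] w=11.4 y=0.0
[-0.    0.21 -0.07] [ 0.14  0.   -0.02]
[ 0.    0.15 -0.14] [0.14 0.   0.  ]
[ 0.    0.15 -0.13] [ 0.14 -0.    0.  ]
[-0.    0.15 -0.13] [ 0.14  0.   -0.  ]
[ 0.    0.15 -0.13] [0.14 0.   0.  ]
[ 0.    0.16 -0.13] [ 0.14  0.   -0.  ]
[-0.    0.16 -0.12] [ 0.14 -0.    0.  ]
```

```bash
python3 -m crank '[{"tx":0,"ty":0.2,"tz":-0.08,"wx":0.14,"wy":0,"wz":0,"fingers":255},{"tx":0,"ty":0.15,"tz":-0.13,"wx":0.14,"wy":0,"wz":0,"fingers":255},{"tx":0,"ty":0.15,"tz":-0.13,"wx":0.14,"wy":0,"wz":0,"fingers":255},{"tx":0,"ty":0.15,"tz":-0.13,"wx":0.14,"wy":0,"wz":0,"fingers":255},{"tx":0,"ty":0.15,"tz":-0.13,"wx":0.14,"wy":0,"wz":0,"fingers":255},{"tx":0,"ty":0.16,"tz":-0.12,"wx":0.14,"wy":0,"wz":0,"fingers":255},{"tx":0,"ty":0.16,"tz":-0.12,"wx":0.14,"wy":0,"wz":0,"fingers":255},{"tx":0,"ty":0,"tz":0,"wx":0,"wy":0,"wz":0,"fingers":255}]'; python3 -c "
from lid import *
plan(1.05,0.5,2)
see('l2')"
```

```text
time_s: 22.97
tcp_pos: [631.1, 27.7, 256.2]
tcp_rot: [0.625, 0.737, -0.196, -0.164]
force: [-0.6, -0.2, 1.1]
gripper_width: 0.119
t=22.97 th=1.038 rad_err=3.3 tilt=0.516 head=99.42 F=[-0.6 -0.2  1.1] w=11.1 y=-0.0
[0.   0.12 0.09] [-0.07  0.01 -0.03]
[ 0.    0.04 -0.02] [-0.07 -0.    0.  ]
cam lid angle 1.044 n [0.864 0.011 0.503] offset 25.4 1978 [ 0.01  0.77  0.96 -0.09  1.92 -0.17]
```

View pics/l2.png

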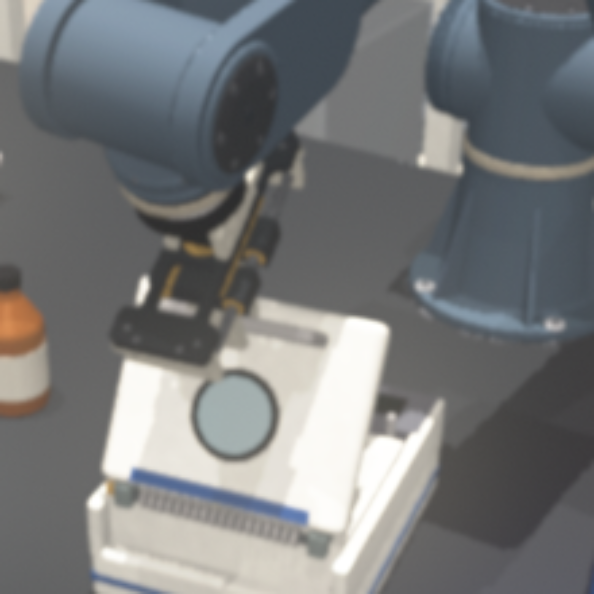

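The lid is at 1.04 rad by both arm and camera, past 0.95, and the fingers still hold the bar. Now I ease back to about 0.89.

Run:
```python
from lid import *
est()
p,R=pose(1.038,.516)
for k in range(1,9):
    q,Q=pose(1.038-.145*k/8,.516-.072*k/8)
    print((R.inv().apply(q-p)/25).round(3),((R.inv()*Q).as_rotvec()/.12).round(3)); p,R=q,Q
```

```text
t=23.02 th=1.036 rad_err=3.3 tilt=0.515 head=99.42 F=[-1.8 -1.9  1.4] w=11.1 y=0.0
[ 0.    -0.085  0.069] [-0.075 -0.     0.   ]
[-0.    -0.085  0.07 ] [-0.075  0.     0.   ]
[ 0.    -0.084  0.07 ] [-0.075  0.    -0.   ]
[-0.    -0.083  0.071] [-0.075  0.     0.   ]
[ 0.    -0.083  0.072] [-0.075  0.     0.   ]
[-0.    -0.082  0.073] [-0.075 -0.    -0.   ]
[ 0.    -0.081  0.074] [-0.075  0.     0.   ]
[-0.    -0.081  0.075] [-0.075  0.     0.   ]
```

```bash
python3 -m crank '[{"tx":0,"ty":-0.05,"tz":0.04,"wx":-0.04,"wy":0,"wz":0,"fingers":255},{"tx":0,"ty":-0.08,"tz":0.07,"wx":-0.07,"wy":0,"wz":0,"fingers":255},{"tx":0,"ty":-0.08,"tz":0.07,"wx":-0.07,"wy":0,"wz":0,"fingers":255},{"tx":0,"ty":-0.08,"tz":0.07,"wx":-0.07,"wy":0,"wz":0,"fingers":255},{"tx":0,"ty":-0.08,"tz":0.07,"wx":-0.07,"wy":0,"wz":0,"fingers":255},{"tx":0,"ty":-0.05,"tz":0.05,"wx":-0.05,"wy":0,"wz":0,"fingers":255},{"tx":0,"ty":0,"tz":0,"wx":0,"wy":0,"wz":0,"fingers":255},{"tx":0,"ty":0,"tz":0,"wx":0,"wy":0,"wz":0,"fingers":255}]'; python3 -c "
from lid import *
plan(.89,0.44,2)"
```

```text
time_s: 23.68
tcp_pos: [615.5, 25.0, 252.7]
tcp_rot: [0.63, 0.742, -0.175, -0.146]
force: [1.2, -1.0, -3.0]
gripper_width: 0.118
t=23.68 th=0.933 rad_err=3.2 tilt=0.460 head=99.42 F=[ 1.2 -1.  -3. ] w=11.0 y=0.0
[ 0.   -0.02  0.19] [-0.08  0.01 -0.04]
[ 0.   -0.1   0.09] [-0.08 -0.    0.  ]
```

```bash
python3 -m crank '[{"tx":0,"ty":-0.07,"tz":0.06,"wx":-0.06,"wy":0,"wz":0,"fingers":255},{"tx":0,"ty":-0.08,"tz":0.07,"wx":-0.06,"wy":0,"wz":0,"fingers":255},{"tx":0,"ty":-0.04,"tz":0.04,"wx":-0.03,"wy":0,"wz":0,"fingers":255},{"tx":0,"ty":0,"tz":0,"wx":0,"wy":0,"wz":0,"fingers":255},{"tx":0,"ty":0,"tz":0,"wx":0,"wy":0,"wz":0,"fingers":255},{"tx":0,"ty":0,"tz":0,"wx":0,"wy":0,"wz":0,"fingers":255}]'; python3 -c "
from lid import *
est();see('l3');est()"
```

```text
time_s: 24.18
tcp_pos: [609.4, 24.0, 250.8]
tcp_rot: [0.631, 0.744, -0.167, -0.139]
force: [2.2, -0.5, -2.1]
gripper_width: 0.121
t=24.18 th=0.891 rad_err=3.1 tilt=0.438 head=99.42 F=[ 2.2 -0.5 -2.1] w=11.3 y=0.0
cam lid angle 0.896 n [0.781 0.004 0.625] offset 25.5 2080 [-0.    0.68  1.11 -0.08  1.78 -0.17]
t=24.23 th=0.891 rad_err=3.1 tilt=0.438 head=99.42 F=[ 1.7 -0.7 -1.8] w=11.4 y=0.0
```

View pics/l3.png

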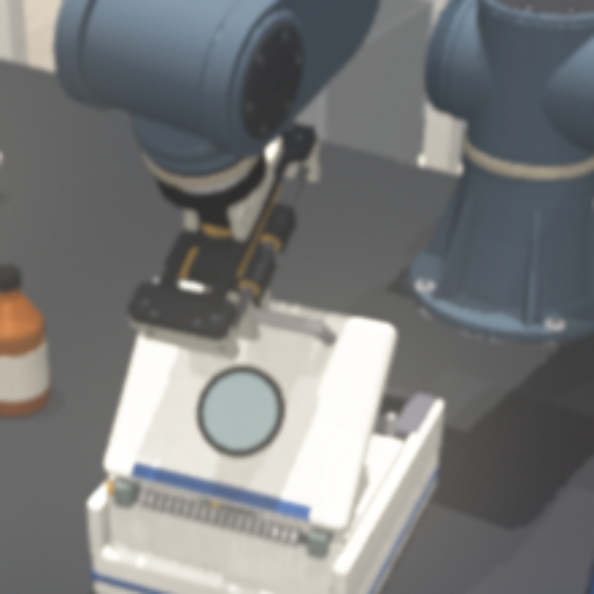

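The arm gives 0.891 and the camera 0.896, about 3° below the balance point, with the bar still gripped. Last check: is it steady, and are the loose items unmoved?

```bash
python3 -m crank '[{"tx":0,"ty":0,"tz":0,"wx":0,"wy":0,"wz":0,"fingers":255},{"tx":0,"ty":0,"tz":0,"wx":0,"wy":0,"wz":0,"fingers":255},{"tx":0,"ty":0,"tz":0,"wx":0,"wy":0,"wz":0,"fingers":255},{"tx":0,"ty":0,"tz":0,"wx":0,"wy":0,"wz":0,"fingers":255}]'
python3 - <<'E'
from lid import *
from station import r
est()
p,_=r.camera('scene');a=load('scene0.npz')[0]
cv2.imwrite('pics/fin.png',p)
for n,(u,v,w,h) in dict(bottle=(195,175,50,65),box=(135,230,80,60),rack=(365,305,95,80),tools=(430,220,90,110)).items():
    d=cv2.absdiff(a[v:v+h,u:u+w],p[v:v+h,u:u+w]).max(-1);print(n,'changed px',(d>60).sum())
E
```

```text
time_s: 24.57
tcp_pos: [609.5, 24.0, 250.8]
tcp_rot: [0.631, 0.744, -0.167, -0.139]
force: [1.0, 0.6, -1.7]
gripper_width: 0.121
t=24.57 th=0.892 rad_err=3.1 tilt=0.438 head=99.42 F=[ 1.   0.6 -1.7] w=11.2 y=-0.0
bottle changed px 0
box changed px 0
rack changed px 0
tools changed px 0
```

View pics/fin.png

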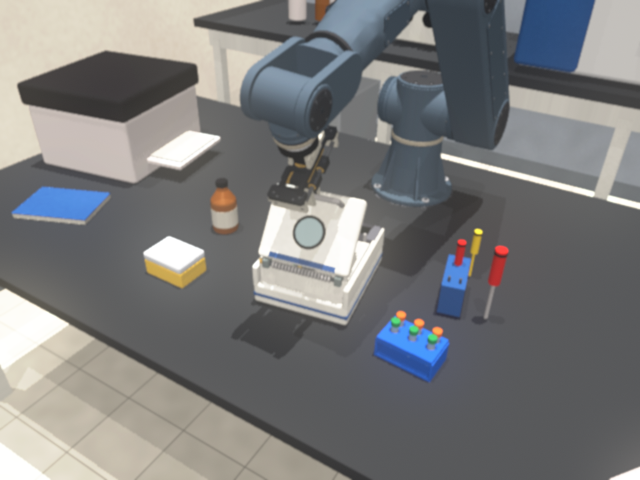

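The lid is held steady at 0.892. The pin stands in its block at (461,252). Bottle (224,207), tip box (175,261) and rack (411,345) show no changed pixels. I hand in.

```bash
python3 -c "
from station import r
print(r.hand_in())"
```

```text
the job is handed in; nothing more can be done
None
```

The job is done and handed in at about 24.6 s, with the arm still holding the lid by its handle just below the balance point.

- **Pin:** I took the small red pin from the blue block and pushed it down the release hole until the lever reached its stop, at about 16 N. The lid popped up to about 0.1 rad. The pin is back in its block, with its top at the same image position as at the start. My first grasp of the pin had drifted about 8 mm off centre, so I opened and gripped it again before lifting.
- **Lid:** I lifted it by the handle to 1.04 rad, past the 0.95 balance point, then eased it back. It is now at 0.892 rad by the arm and 0.896 by the camera, about 3° below balance, and held steady over four idle control periods.
- **Weight in hand:** the force reading there, about 1.7 to 2 N downward, was more than the roughly 0.3 N expected at that angle. It includes sensor noise and probably some friction and strain in the grip, so it only roughly shows the weight coming back.
- **Handle arc:** during the lift the gripped point ran up to 3 mm outside the arc I had calculated. That could be calibration or a slight slide of the bar in the pads.
- **Surroundings:** the bottle, tip box, tube rack and tool area showed no changed pixels against the first picture.

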